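# Fit the U-bolt that clamps the ski rest to its bench post

## Robot

A 7-joint arm with a two-finger parallel gripper is mounted at the origin on the work surface. World frame = base frame: x ahead of the robot, y to its left, z up, the work surface at z = 0. Lengths are in m, angles in rad, forces in N, time in s.
With the tool pointing down it reaches from about 0.4 to 0.85 m from the base axis. Payload 10.4 kg.
Tool frame: the origin (TCP) lies on the front face of the gripper's body, between the roots of the fingers; the fingertips stand 73 mm ahead of it and the grasp point (between the pads) lies 54 mm ahead of it; x points along the fingers, y is the direction in which the jaws open and shut, and the axes are right-handed (so a half turn about x gives the same grasp; the last joint's range is limited). The gripper opens to 85 mm and grips with 20 to 120 N. Pads are 22 mm wide; open, the fingers measure 114 mm over their backs; the gripper's body (76 mm by 85 mm) begins 54 mm behind the grasp point. The pads swing forward as they close: fully open they stand 13 mm farther back than shut.
Start: joints at [-1.298, 0.332, -0.065, 1.46, 0.022, 1.35, -0.088], TCP at [0.182, 0.598, 0.304] pointing down, gripper open.
Joint ranges: [-2.6, 2.6], [-0.5, 2.12], [-1.47, 1.34], [0.16, 2.42], [-1.27, 4.41], [0.06, 2.06], [-2.6, 2.6]. Speed limits (rad/s): [2.22, 2.22, 2.79, 2.79, 3.14, 3.14, 3.14].

## Interface

Orientations are given as a unit quaternion [x, y, z, w].
In Python, from workcell import manip gives the robot as it stands. The module is installed in compiled form; this text tells all that it offers.
- The arm moves only by the tool arm_command, never from a script. Its argument "moves" is a list that holds one entry, the list of rows, each a list of 5 numbers: the closure, from 0 (fully open) to 1 (shut), then the shift along the tool's x, y, z in units of 25 mm (1.0 is 25 mm), then the turn about the tool's x in degrees. A call has 1 to 12 rows; each row shifts and turns the commanded pose from where the row before left it, along the tool's axes as they then stand; what a row does not reach is not made up. A row lasts 1/12 s, in which the tool goes at most 41.7 mm and 7.16 degrees, less where a joint would pass 70% of its speed; a pose out of reach is approached as far as the arm can. A call is refused whole if a number of a shift passes 1 or a number of a turn 7.16, either way. A call with a gripper value outside its range is refused whole. The fingers move at their own pace and stop on an object; "force" is the grip in N (left out, the last holds). Time passes only in rows, so rows that do not move let the fingers close. It gives the time, the measured TCP pose, the force and the opening at its end, in the units of the state.
- manip.get_obs(): the state, without advancing time (a new reading comes with each control period).
- manip.camera(name): name is "side" or "top"; returns the picture (384x512x3 uint8, red, green, blue); there is no depth.
- manip.camera_info(name): a dict with "vfov" (degrees; the focal length in pixels is half the picture's height over the tangent of half this angle, whatever the lens; pixels are square), "cx", "cy" (the principal point, pixels), "dist_coeffs" ([k1, k2, p1, p2, k3] as OpenCV has them; the pictures are not rectified), "pose" (4x4, takes a point from camera to world coordinates). Camera axes: x right, y down, z forward; pixel columns grow to the right and rows downward; lengths in m; the calibration is good to about 2 mm. A picture is of the moment at which its call begins. camera_info takes no time and is no camera call.
- manip.hand_in(): hands the job in, once; it reports no verdict.
Trained networks look in the newest picture that a camera, given by its name, has taken for a name from the list of things; names that differ only in an ending like _2 or _b are one class to them, and where a whole thing is asked for, a point or a joint stands for the part that bears it (a point fixed in the world has none). Each returns a list of dicts, best first, with "confidence" (0 to 1); they miss things now and then, are a little off and sometimes report something else, mostly with a low value. They report only what shows in the picture. A call takes as long as a camera call.
- manip.regions_of(query, camera): "mask" (384x512 bool, what is visible of it) and "rect" ([left, top, right, bottom] in pixels, round what is visible of it).
- manip.pinpoint(query, camera): "pixel" ([row, column] in pixels: a listed point, or the origin of a listed thing).
The state is a dict: "clock": time; "joint_pos": joint angles; "joint_velocities": joint speeds; "tau": joint torques, N m; "position": TCP position; "ee_rot": TCP orientation; "ft_force": force on the tool from outside, world axes, zero at the start; "torque": the same for the moment, N m; "grip_width": opening from 0.0 (shut) to 1.0 (fully open).
Only numpy, scipy, OpenCV 4.12 (cv2) and the standard library are available. Lean on these libraries where they do the work, as an engineer would, in place of code of your own. Each camera call takes 0.05 s, during which the arm holds its last target.

## Task

Take the steel U-bolt out of the spruce stand and fit it to the ski rest: pass its two legs round the short steel post from the side away from the orange bracket, through both bracket holes, and push it fully home so that its bend sits against the post and both threaded ends stick out behind for the nuts. Let go of it there, lying level, and leave the other gear on the bench where it is.

Things in the scene. Friction and masses are not known exactly. Their poses are not given: they have to be found in the camera images.
- ubolt: Loose steel U-bolt, 8 mm rod, about 75 g: half-round bend and two straight legs with rounded ends, 46 mm between leg axes, 54 mm over all, 38 mm clear inside, 82 mm long. Origin: centre of the bend. x along the legs to their ends (56 mm), y from leg to leg, z square to the U; same either way up. Starts in the stand's middle slot, legs down, only the top 20 mm of the bend above the wood.
- bend_mid (a point): Point on the rod axis at the middle of the U-bolt's bend (23 mm behind its origin along -x).
- leg_end_a (a point): Extreme end of the U-bolt's leg on its +y side.
- leg_end_b (a point): Extreme end of the U-bolt's leg on its -y side.
- rest: Ski rest and its post, fixed. Origin: post axis at bench level; x from post to bracket (away from the robot, turned up to 0.3 rad). Post 34 mm diameter, top 84 mm up; base flange 76 mm diameter, 8 mm high. Bracket: orange plate at x = 31 to 41 mm, 100 mm wide, 75 mm high; behind it webs at y = +-47 mm and, from x = 96 mm, a rubber cradle up to 68 mm high. U-bolt home: its origin at x = +2 mm.
- post_mid (a point): Point on the post axis at hole height, 45 mm above the bench; axes as rest. The dark stop collar below it is 50 mm in diameter, its flat top 39.5 mm above the bench, 1.5 mm under the legs of a U-bolt in line with the holes; it carries the bend when let go. A black saddle pad 28 mm wide fills the gap between post and plate, between the legs.
- hole_left (a point): Centre of the mouth of the +y bracket hole, on the plate's front face (towards the post): round, 10 mm diameter, straight through the 10 mm plate, at y = +23 mm of rest, 45 mm above the bench.
- hole_right (a point): The same for the -y bracket hole, at y = -23 mm of rest.
- stand: Slotted spruce block screwed down, 60 mm (x) by 245 mm (y) by 72 mm high, origin at the centre of its underside. Three slots 12 mm (x) by 62 mm (y), 62 mm deep, at y = -78, 0 and +78 mm: a file in the -y one (25 mm proud), a plastic scraper in the +y one (49 mm proud), the U-bolt in the middle one.
- ice_screw: Bystander: silver ice screw lying on the bench, 150 mm long.
- carabiner: Bystander: purple carabiner lying flat, 107 by 63 mm.
- belay_device: Bystander: aluminium belay device, 60 by 36 by 30 mm with a wire loop.
- headlamp: Bystander: white plastic headlamp, about 50 by 76 by 40 mm.
- clamp: Bystander: steel spring clamp with black grips lying on its side, holding a green plastic ski skin tip fitting, 190 mm long.
- wax_block: Bystander: pale yellow block of ski wax, 90 by 45 by 22 mm.

How it is judged:
At the end, for the whole second after the job is handed in: The U-bolt lies level (within 0.15 rad) round the post with both legs through the bracket holes, their ends at least 10 mm out behind the plate, its bend within 4 mm of touching the post, within 5 mm of hole height, at rest and let go of (x of ubolt in the frame of post_mid between -0.002 and 0.006 m and y of ubolt in the frame of post_mid between -0.005 and 0.005 m and z of ubolt in the frame of post_mid between -0.005 and 0.005 m and x of each of leg_end_a, leg_end_b in the frame of post_mid above 0.051 m and angle between the z axis of ubolt and the z axis of rest, either way round below 0.15 rad and linear speed of ubolt below 0.01 m/s and contact force between ubolt and the fingers below 0.1 N).
It fails at once if the ice screw, carabiner, belay device, headlamp, wax block or the spring clamp with its skin fitting is displaced by more than 25 mm (distance of any of ice_screw, carabiner, belay_device, headlamp, clamp, wax_block from where it was at the start of the episode above 0.025 m).
It also fails if it takes over 72 s, if anything falls off the work surface, if the arm or the gripper's body presses on something with over 40 N, if the wrist force passes 120 N, or if a joint passes its speed limit or range.

## Working session

There is one attempt and no reset: what is moved stays moved. The work goes in short steps, Python scripts to look and compute and a tool call to move; the robot and the scene stay as the last step left them, time stands still between calls to the robot, and variables do not carry over. Pictures are saved under pics/ and viewed, and the job is handed in when it is done.

Besides the shell and the picture viewer there is one more tool, called after "Emit:" as name([rows], argument=value, ...), one row to a line, values as JSON. arm_command: Moves the arm, as the interface text tells. Its arguments: {"type":"object","properties":{"moves":{"type":"array","items":{"type":"array","items":{"type":"array","items":{"type":"number"}}}},"force":{"type":"number"}},"required":["moves"]}

```bash
mkdir -p pics; ls; cat > h.py <<'E'
import numpy as np, cv2
from workcell import manip
def save(n,img): cv2.imwrite('pics/'+n+'.png',img[:,:,::-1])
def K(n):
    i=manip.camera_info(n); f=192/np.tan(np.radians(i['vfov'])/2)
    return np.array([[f,0,i['cx']],[0,f,i['cy']],[0,0,1]]),np.array(i['dist_coeffs'],float),np.array(i['pose'])
def ray(n,rc):
    k,d,P=K(n); u=cv2.undistortPoints(np.array([[[rc[1],rc[0]]]],float),k,d)[0,0]
    v=P[:3,:3]@np.array([u[0],u[1],1]); return P[:3,3],v/np.linalg.norm(v)
def atz(n,rc,z):
    o,v=ray(n,rc); return o+v*(z-o[2])/v[2]
def tri(a,b):
    (o1,v1),(o2,v2)=ray('top',a),ray('side',b)
    A=np.stack([v1,-v2],1); s=np.linalg.lstsq(A,o2-o1,rcond=None)[0]
    p,q=o1+v1*s[0],o2+v2*s[1]; return (p+q)/2,np.linalg.norm(p-q)
def proj(n,p):
    k,d,P=K(n); W=np.linalg.inv(P); r,_=cv2.Rodrigues(W[:3,:3])
    return cv2.projectPoints(np.array(p,float).reshape(-1,1,3),r,W[:3,3],k,d)[0][:,0]
E
python3 - <<'E'
from h import *
np.set_printoptions(precision=4,suppress=True)
for n in('top','side'):
    save(n+'0',manip.camera(n)); i=manip.camera_info(n); print(i)
pp={}
for q in['ubolt','bend_mid','rest','post_mid','hole_left','hole_right','stand']:
    for n in('top','side'):
        r=manip.pinpoint(q,n); pp[q,n]=r; print(q,n,[(np.round(x['pixel'],1),round(x['confidence'],2)) for x in r[:3]])
    if pp[q,'top'] and pp[q,'side']: print(tri(pp[q,'top'][0]['pixel'],pp[q,'side'][0]['pixel']))
print(manip.get_obs())
E
```

```text
pics
{'vfov': 56.678896315289535, 'cx': 259.4697819963482, 'cy': 196.78688864942734, 'dist_coeffs': array([0.0178, 0.    , 0.    , 0.    , 0.    ]), 'pose': array([[ 0.0208, -0.9836,  0.1793,  0.3775],
       [-0.9993, -0.0151,  0.0332, -0.0219],
       [-0.0299, -0.1799, -0.9832,  1.0671],
       [ 0.    ,  0.    ,  0.    ,  1.    ]])}
{'vfov': 46.72256382486022, 'cx': 253.70563014036028, 'cy': 190.5145414935252, 'dist_coeffs': array([-0.0707,  0.    ,  0.    ,  0.    ,  0.    ]), 'pose': array([[ 0.8626, -0.2627,  0.4323, -0.1325],
       [-0.5059, -0.4479,  0.7372, -1.1642],
       [-0.0001, -0.8546, -0.5192,  0.9197],
       [ 0.    ,  0.    ,  0.    ,  1.    ]])}
ubolt top [(array([186.8, 342.9]), 0.61)]
ubolt side [(array([228.6, 297.3]), 0.61)]
(array([ 0.5892, -0.2243,  0.0611]), np.float64(0.009533494393158766))
bend_mid top [(array([187.8, 345. ]), 0.44), (array([195.8, 339.3]), 0.28)]
bend_mid side [(array([221. , 300.5]), 0.58)]
(array([ 0.5876, -0.2278,  0.0914]), np.float64(0.007095746749754558))
rest top [(array([192.6, 202.7]), 0.63), (array([171.8, 263.5]), 0.34)]
re
[... 659 characters left out ...]
float64(0.0018976783902080463))
stand top [(array([195.8, 340.1]), 0.61)]
stand side [(array([244.4, 299.4]), 0.73)]
(array([ 0.5838, -0.2325,  0.0003]), np.float64(0.010875867570556664))
{'clock': 0.8, 'joint_pos': array([-1.2976,  0.3322, -0.0647,  1.4601,  0.0216,  1.3499, -0.0885]), 'joint_velocities': array([ 0.0005, -0.0006, -0.0006, -0.0002, -0.    ,  0.0004, -0.0005]), 'tau': array([  0.0001, -62.518 ,   0.0492, -39.1822,   0.0166,   0.0019,
        -0.    ]), 'position': array([0.1822, 0.5979, 0.3039]), 'ee_rot': array([ 0.1042,  0.6994, -0.1042,  0.6994]), 'ft_force': array([ 0.7205,  0.0897, -0.1211]), 'torque': array([-0.0151, -0.0144,  0.0088]), 'grip_width': 0.9991711106413925}
```

```bash
python3 - <<'E'
import cv2
for n in('top','side'):
    a=cv2.imread(f'pics/{n}0.png'); cv2.imwrite(f'pics/{n}0b.png',cv2.resize(a,(800,600),interpolation=cv2.INTER_CUBIC))
E
```

```text
(no output)
```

View pics/top0b.png

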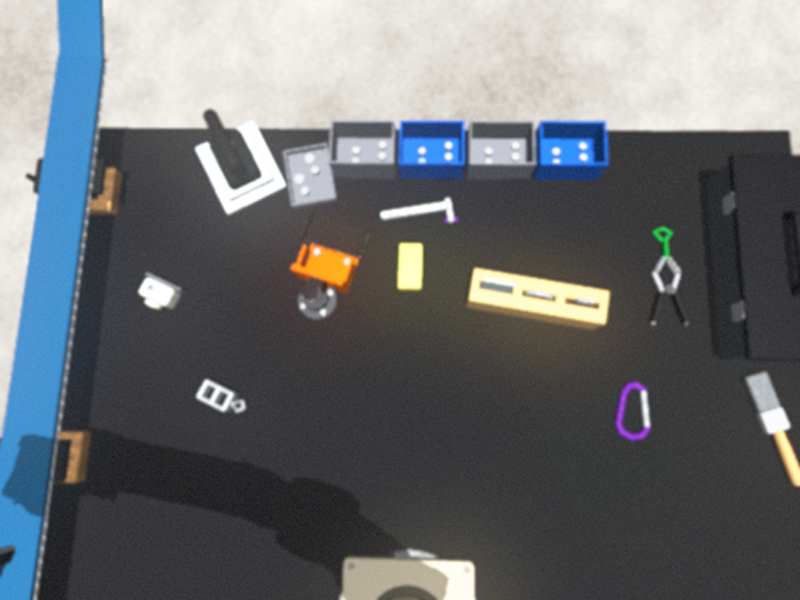

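View pics/side0b.png

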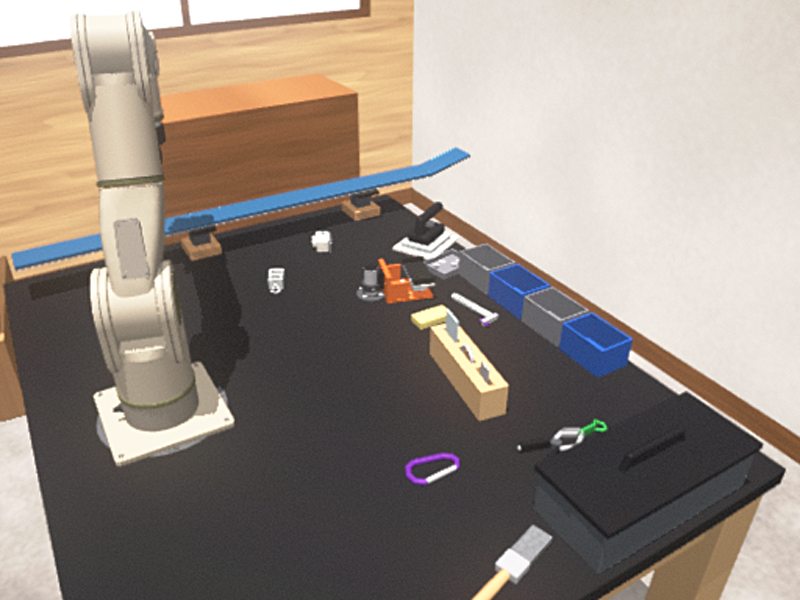

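The top view shows the stand with the U-bolt near (540,293) of the 800x600 view and the rest with its post near (318,295). The side view shows the rest near (390,282) and the stand near (468,360). I'll zoom in on both next.

```bash
python3 - <<'E'
from h import *
t=cv2.imread('pics/top0.png'); s=cv2.imread('pics/side0.png')
def crop(i,r0,r1,c0,c1): return cv2.resize(i[r0:r1,c0:c1],(400,300),interpolation=cv2.INTER_CUBIC)
a=np.vstack([np.hstack([crop(t,145,211,166,254),crop(t,160,217,292,398-30)]),np.hstack([crop(s,155,203,220,284),crop(s,190,274,262,374)])])
cv2.imwrite('pics/crop0.png',a)
for q in('stand','ubolt','rest'):
  for n in('top','side'):
    manip.camera(n)
    r=manip.regions_of(q,n); print(q,n,[(x['rect'],round(x['confidence'],2),int(x['mask'].sum())) for x in r[:3]])
    if r: np.save(f'{q}_{n}.npy',r[0]['mask'])
E
```

```text
stand top [([297.9, 172.3, 386.8, 210.7], 0.68, 2252), ([415.1, 146.5, 441.2, 207.0], 0.32, 460)]
stand side [([277.3, 199.5, 325.2, 270.1], 0.62, 1734)]
ubolt top [([331.8, 185.1, 351.7, 188.9], 0.57, 63)]
ubolt side []
rest top [([186.5, 132.8, 235.8, 204.6], 0.58, 2109)]
rest side [([226.5, 165.0, 276.4, 192.7], 0.9, 1144)]
```

View pics/crop0.png

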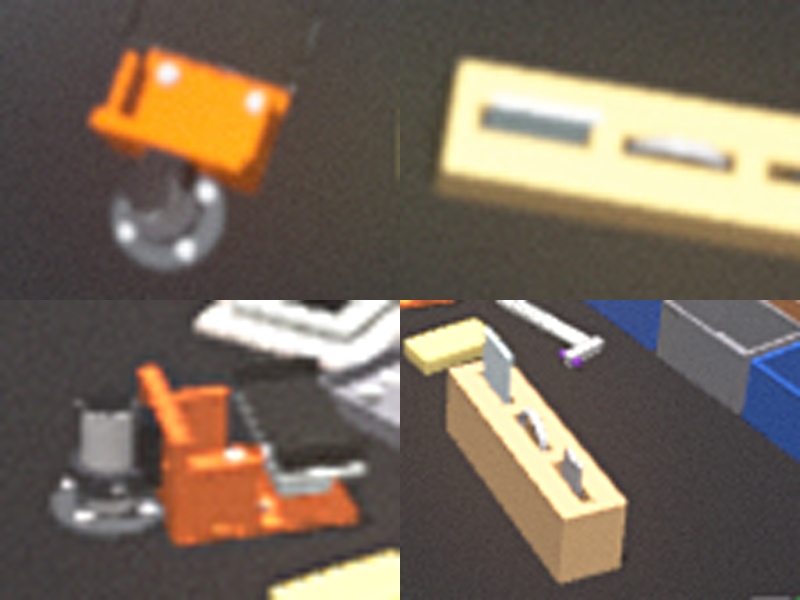

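```bash
cat > ov.py <<'E'
from h import *
def Rz(a): return np.array([[np.cos(a),-np.sin(a),0],[np.sin(a),np.cos(a),0],[0,0,1]])
def box(x0,x1,y0,y1,z0,z1): return np.array([[x,y,z] for x in(x0,x1) for y in(y0,y1) for z in(z0,z1)])
E_=[(0,1),(2,3),(4,5),(6,7),(0,2),(1,3),(4,6),(5,7),(0,4),(1,5),(2,6),(3,7)]
def circ(r,z,n=40): a=np.linspace(0,2*np.pi,n+1); return np.stack([r*np.cos(a),r*np.sin(a),0*a+z],1)
def T(p,pose): return p@Rz(pose[2]).T+np.array([pose[0],pose[1],0])
def draw(img,n,segs,r0,r1,c0,c1,W,H):
    a=cv2.resize(img[r0:r1,c0:c1],(W,H),interpolation=cv2.INTER_CUBIC); sx=W/(c1-c0); sy=H/(r1-r0)
    for s,col in segs:
        q=proj(n,s); q=(q-[c0-.5,r0-.5])*[sx,sy]
        cv2.polylines(a,[np.round(q*8).astype(np.int32)],False,col,1,cv2.LINE_AA,3)
    return a
def restsegs(p):
    b=T(box(.031,.041,-.05,.05,0,.075),p)
    S=[(b[[i,j]],(255,255,0)) for i,j in E_]
    for r,z in((.038,.008),(.025,.0395),(.017,.084)): S.append((T(circ(r,z),p),(0,255,0)))
    for y in(.023,-.023): S.append((T(np.array([[.031,y,.045],[.041,y,.045]]),p),(0,0,255)))
    return S
def standsegs(p):
    b=T(box(-.03,.03,-.1225,.1225,0,.072),p); S=[(b[[i,j]],(255,255,0)) for i,j in E_]
    for y in(-.078,0,.078):
        S.append((T(np.array([[-.006,y-.031,.072],[.006,y-.031,.072],[.006,y+.031,.072],[-.006,y+.031,.072],[-.006,y-.031,.072]]),p),(0,0,255)))
    return S
E
cat > f.py <<'E'
from ov import *
from scipy.optimize import minimize
m={n:np.load(f'stand_{n}.npy') for n in('top','side')}
# refine colour masks for the stand, soft dilation
def sil(n,p):
    b=T(box(-.03,.03,-.1225,.1225,0,.072),p); q=proj(n,b)
    h=cv2.convexHull(q.astype(np.float32))[:,0]
    M=np.zeros((384*4,512*4),np.uint8); cv2.fillPoly(M,[np.round((h+.5)*4).astype(np.int32)],255)
    return cv2.resize(M,(512,384),interpolation=cv2.INTER_AREA)/255.
def cost(p):
    return sum(np.abs(sil(n,p)-m[n]).sum() for n in m)
r=minimize(cost,[.585,-.23,-.1],method='Nelder-Mead',options=dict(initial_simplex=np.array([[.585,-.23,-.1],[.595,-.23,-.1],[.585,-.22,-.1],[.585,-.23,0]])))
print(r.x,r.fun); ps=r.x
pr=[.581,.1935,-.25] if 0 else [.581,.194,-.25]
import sys
if len(sys.argv)>1: pr=[float(v) for v in sys.argv[1:4]]
t=cv2.imread('pics/top0.png'); s=cv2.imread('pics/side0.png')
a=np.vstack([np.hstack([draw(t,'top',restsegs(pr),145,211,166,254,400,300),draw(t,'top',standsegs(ps),160,217+9,292,292+88,400,300)]),np.hstack([draw(s,'side',restsegs(pr),155,203,220,284,400,300),draw(s,'side',standsegs(ps),190,274,262,374,400,300)])])
cv2.imwrite('pics/ov_%s.png'%(sys.argv[4] if len(sys.argv)>4 else 'a'),a)
E
python3 f.py
```

```text
[ 0.58609795 -0.22691235 -0.16881526] 262.2196078431372
```

View pics/ov_a.png

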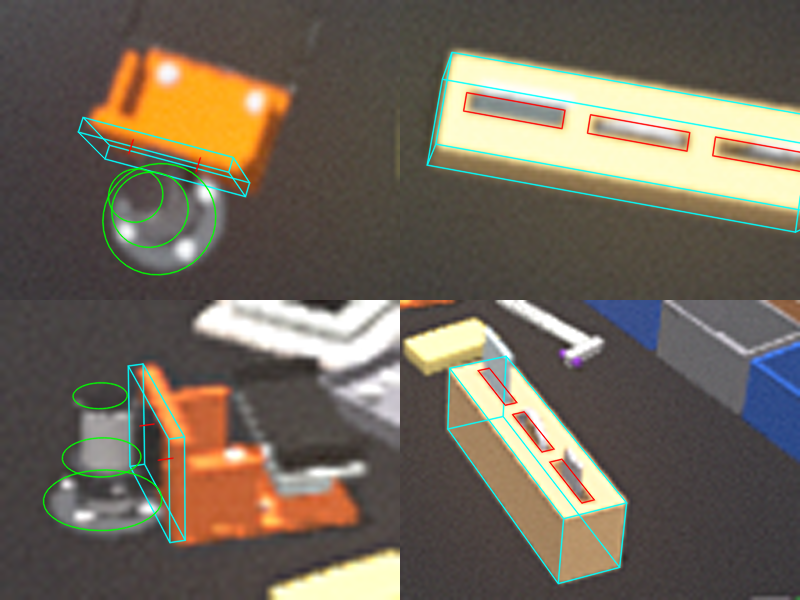

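```bash
python3 f.py .585 .190 -.28 b; python3 - <<'E'
import cv2
E
```

```text
[ 0.58609795 -0.22691235 -0.16881526] 262.2196078431372
```

View pics/ov_b.png

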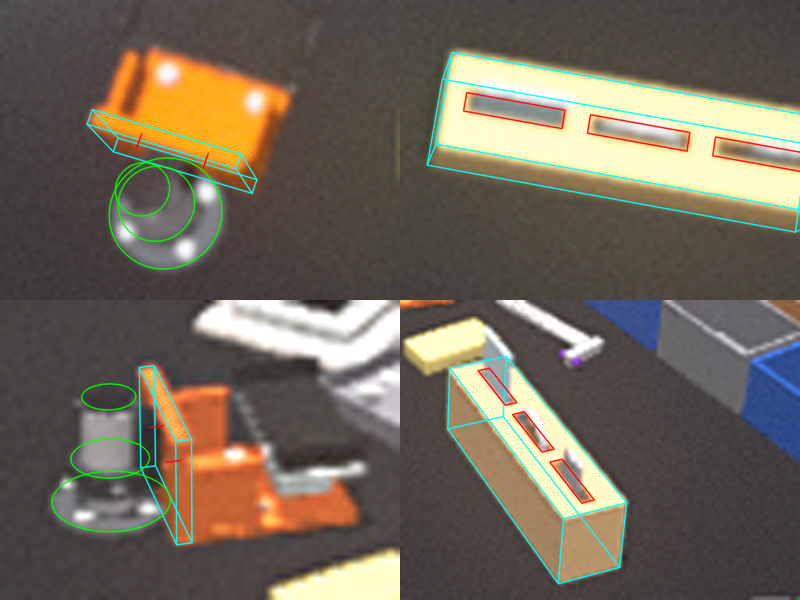

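```bash
cat > st.py <<'E'
from h import *
from scipy.spatial.transform import Rotation as R
import sys
np.set_printoptions(precision=4,suppress=True)
o=manip.get_obs(); M=R.from_quat(o['ee_rot']).as_matrix()
print('t',o['clock'],'pos',o['position'],'F',o['ft_force'],'w',o['grip_width']*85); print(M)
# args: target x y z yawdeg_of_jaw
def yawjaw(): return np.degrees(np.arctan2(M[1,1],M[0,1]))
print('jawyaw',yawjaw(),'q',o['joint_pos'])
if len(sys.argv)>3:
    d=np.array([float(v) for v in sys.argv[1:4]])-o['position']
    print('delta world',d,'tool units',M.T@d/.025)
    if len(sys.argv)>4: 
        e=(float(sys.argv[4])-yawjaw()+90)%180-90; print('turn world',e,'-> tool x turn',e*np.sign(M[2,0]))
E
python3 st.py .586 -.227 .304 -9.7
```

```text
t 1.4 pos [0.1822 0.5979 0.304 ] F [-0.4126  0.0921 -0.3789] w 84.95165577100603
[[ 0.      0.2915  0.9566]
 [ 0.0002  0.9566 -0.2915]
 [-1.      0.0001 -0.    ]]
jawyaw 73.05306785662805 q [-1.2976  0.3322 -0.0647  1.4601  0.0216  1.3499 -0.0885]
delta world [ 0.4038 -0.8249  0.    ] tool units [ -0.0066 -26.8541  25.0695]
turn world -82.75306785662805 -> tool x turn 82.75306785662805
```

Emit:
arm_command([
  [[0, 0, -0.6, 1, 0], [0, 0, -0.6, 1, 0], [0, 0, -0.6, 1, 0], [0, 0, -0.6, 1, 0], [0, 0, -0.6, 1, 0], [0, 0, -0.6, 1, 0], [0, 0, -0.6, 1, 0], [0, 0, -0.6, 1, 0], [0, 0, -0.6, 1, 0], [0, 0, -0.6, 1, 0], [0, 0, -0.6, 1, 0], [0, 0, -0.6, 1, 0]],
], force=40)

```text
clock: 2.4
position: [0.4175, 0.337, 0.3042]
ee_rot: [0.104, 0.699, -0.104, 0.699]
ft_force: [-0.1, 0.7, 0.6]
grip_width: 1.001
```

Emit:
arm_command([
  [[0, 0, -1, 1, 0], [0, 0, -1, 1, 0], [0, 0, -1, 1, 0], [0, 0, -1, 1, 0], [0, 0, -1, 1, 0], [0, 0, -1, 1, 0], [0, 0, -1, 1, 0], [0, 0, -1, 1, 0], [0, 0, -1, 1, 0], [0, 0, -1, 1, 0], [0, 0, -1, 1, 0], [0, 0, -1, 1, 0]],
])

```text
clock: 3.4
position: [0.6168, -0.0377, 0.3041]
ee_rot: [0.104, 0.699, -0.104, 0.7]
ft_force: [0.7, 1.0, -0.6]
grip_width: 0.996
```

Emit:
arm_command([
  [[0, 0, -1, 0.2, 0], [0, 0, -1, 0.2, 0], [0, 0, -1, 0.2, 0], [0, 0, -1, 0.2, 0], [0, 0, -1, 0.2, 0], [0, 0, -1, 0, 0], [0, 0, -1, 0, 0], [0, 0, -0.6, 0, 0], [0, 0, 0, 0, 7], [0, 0, 0, 0, 7], [0, 0, 0, 0, 7], [0, 0, 0, 0, 7]],
])

```text
clock: 4.4
position: [0.5847, -0.2253, 0.3039]
ee_rot: [0.272, 0.653, -0.272, 0.653]
ft_force: [-0.3, -0.2, 0.7]
grip_width: 0.997
```

Emit:
arm_command([
  [[0, 0, 0, 0, 7], [0, 0, 0, 0, 7], [0, 0, 0, 0, 7], [0, 0, 0, 0, 7], [0, 0, 0, 0, 7], [0, 0, 0, 0, 7], [0, 0, 0, 0, 7], [0, 0, 0, 0, 5.7], [0, 0, 0, 0, 0], [0, 0, 0, 0, 0]],
])

```text
clock: 5.23
position: [0.5848, -0.225, 0.3038]
ee_rot: [-0.539, -0.457, 0.54, -0.457]
ft_force: [0.1, -0.4, -0.5]
grip_width: 0.997
```

```bash
python3 st.py .586 -.227 .18 -9.7
```

```text
t 5.2333 pos [ 0.5848 -0.225   0.3038] F [ 0.1212 -0.3929 -0.4792] w 84.71183390333516
[[-0.0001  0.9864 -0.1642]
 [-0.     -0.1642 -0.9864]
 [-1.     -0.0001  0.    ]]
jawyaw -9.448048711322903 q [-0.301   0.4123  0.7983  1.4927 -0.2977  1.362   0.3522]
delta world [ 0.0012 -0.002  -0.1238] tool units [4.9533 0.0608 0.0698]
turn world -0.25195128867709116 -> tool x turn 0.25195128867709116
```

Emit:
arm_command([
  [[0, 1, 0.06, 0.07, 0.2], [0, 1, 0, 0, 0], [0, 1, 0, 0, 0], [0, 1, 0, 0, 0], [0, 1, 0, 0, 0], [0, 0.6, 0, 0, 0], [0, 0, 0, 0, 0], [0, 0, 0, 0, 0]],
])

```text
clock: 5.9
position: [0.5857, -0.2272, 0.1637]
ee_rot: [-0.54, -0.456, 0.541, -0.456]
ft_force: [0.2, -0.7, 0.9]
grip_width: 0.998
```

```bash
python3 - <<'E'
from h import *
t=manip.camera('top'); s=manip.camera('side'); save('t1',t);save('s1',s)
a=np.hstack([cv2.resize(t[130:230,280:410],(400,308),interpolation=cv2.INTER_CUBIC),cv2.resize(s[150:280,230:400],(400,308),interpolation=cv2.INTER_CUBIC)])
save('c1',a)
E
```

```text
(no output)
```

View pics/c1.png

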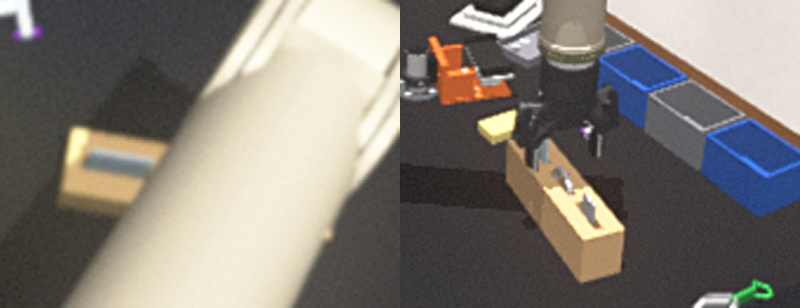

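The side view shows the fingers straddling the stand at (530,150) and (595,140) with the U-bolt below them at (562,180). The arm hides the top view. I'll go down and close.

Emit:
arm_command([
  [[0, 0.28, 0, 0, 0], [0, 0.28, 0, 0, 0], [0, 0, 0, 0, 0], [1, 0, 0, 0, 0], [1, 0, 0, 0, 0], [1, 0, 0, 0, 0], [1, 0, 0, 0, 0], [1, 0, 0, 0, 0], [1, 0, 0, 0, 0], [1, 0, 0, 0, 0], [1, 0, 0, 0, 0], [1, 0, 0, 0, 0]],
], force=40)

```text
clock: 7.0
position: [0.586, -0.2272, 0.15]
ee_rot: [0.541, 0.455, -0.541, 0.455]
ft_force: [0.4, 0.6, 2.3]
grip_width: 0.078
```

Emit:
arm_command([
  [[1, 0, 0, 0, 0], [1, 0, 0, 0, 0], [1, 0, 0, 0, 0], [1, 0, 0, 0, 0]],
])

```text
clock: 7.33
position: [0.586, -0.2272, 0.15]
ee_rot: [0.541, 0.455, -0.541, 0.455]
ft_force: [0.5, 0.1, 1.4]
grip_width: 0.069
```

Emit:
arm_command([
  [[1, -0.3, 0, 0, 0], [1, -0.6, 0, 0, 0], [1, -0.6, 0, 0, 0], [1, -0.6, 0, 0, 0], [1, -0.6, 0, 0, 0], [1, -0.6, 0, 0, 0], [1, -0.6, 0, 0, 0], [1, -0.3, 0, 0, 0], [1, 0, 0, 0, 0]],
])

```text
clock: 8.08
position: [0.5864, -0.2276, 0.2567]
ee_rot: [0.542, 0.455, -0.541, 0.456]
ft_force: [-0.3, -0.2, -0.6]
grip_width: 0.074
```

```bash
python3 - <<'E'
from h import *
s=manip.camera('side'); save('s2',cv2.resize(s[130:280,220:420],(800,600),interpolation=cv2.INTER_CUBIC))
E
```

```text
(no output)
```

View pics/s2.png

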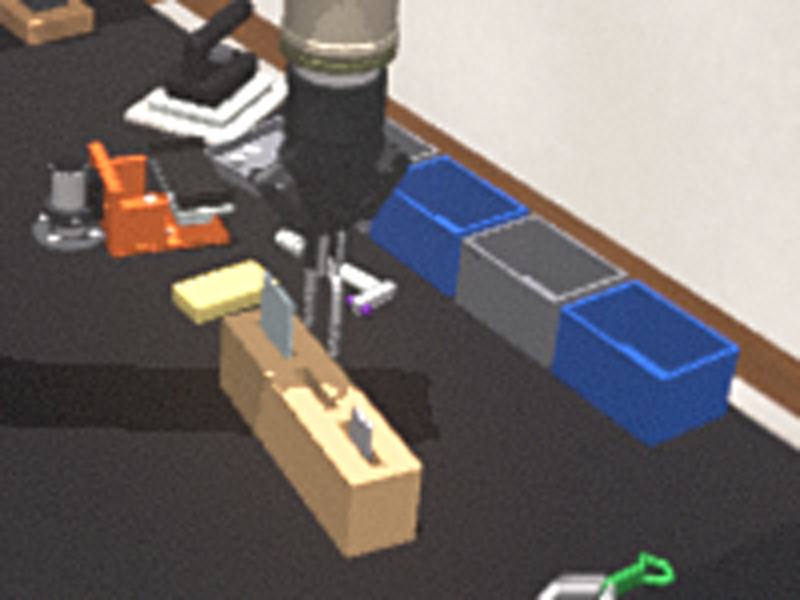

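The U-bolt came out in the jaws, legs down near (322,310), and the stand's middle slot is empty. I'll carry it to a free spot of bench, tip it flat there, and regrasp it across the legs.

Emit:
arm_command([
  [[1, -0.8, 0, 0, 0], [1, -0.8, -0.2, 0, 0], [1, -0.2, -0.5, -0.5, -2], [1, 0, -0.6, -1, -2], [1, 0, -0.6, -1, -2], [1, 0, -0.6, -1, 0], [1, 0, -0.6, -1, 0], [1, 0, -0.6, -1, 0], [1, 0, -0.5, -1, 0], [1, 0, 0, -1, 0], [1, 0, 0, -1, 0], [1, 0, 0, -1, 0]],
])

```text
clock: 9.13
position: [0.5006, 0.0212, 0.2991]
ee_rot: [-0.516, -0.483, 0.517, -0.483]
ft_force: [-0.3, 0.1, 0.4]
grip_width: 0.075
```

```bash
python3 st.py .52 .03 .147 -16
```

```text
t 9.1333 pos [0.5006 0.0212 0.2991] F [-0.3164  0.0544  0.3645] w 6.365032850497966
[[-0.0011  0.9978 -0.0667]
 [ 0.0004 -0.0667 -0.9978]
 [-1.     -0.0012 -0.0003]]
jawyaw -3.822003608223682 q [-0.7594  0.047   0.6534  1.8178 -0.0303  1.2877 -0.1647]
delta world [ 0.0194  0.0088 -0.1521] tool units [ 6.0817  0.757  -0.4015]
turn world -12.177996391776318 -> tool x turn 12.177996391776318
```

Emit:
arm_command([
  [[1, 0.8, 0.4, -0.4, 4], [1, 0.8, 0.3, 0, 4], [1, 0.8, 0, 0, 4.2], [1, 0.8, 0, 0, 0], [1, 0.8, 0, 0, 0], [1, 0.8, 0, 0, 0], [1, 0.7, 0, 0, 0], [1, 0.4, 0, 0, 0], [1, 0.1, 0, 0, 0], [1, 0.1, 0, 0, 0]],
])

```text
clock: 9.97
position: [0.5192, 0.028, 0.147]
ee_rot: [-0.565, -0.425, 0.565, -0.425]
ft_force: [0.9, 0.2, -0.9]
grip_width: 0.073
```

```bash
python3 st.py; python3 - <<'E'
from h import *
s=manip.camera('side'); save('s3',cv2.resize(s[130:280,190:390],(800,600),interpolation=cv2.INTER_CUBIC))
E
```

```text
t 9.9667 pos [0.5192 0.028  0.147 ] F [ 0.8943  0.2257 -0.9477] w 6.1691058462808
[[-0.0009  0.961  -0.2766]
 [-0.0004 -0.2766 -0.961 ]
 [-1.     -0.0007  0.0006]]
jawyaw -16.05994169735048 q [-0.7043  0.2904  0.6436  1.9411 -0.2084  0.977  -0.2435]
```

View pics/s3.png

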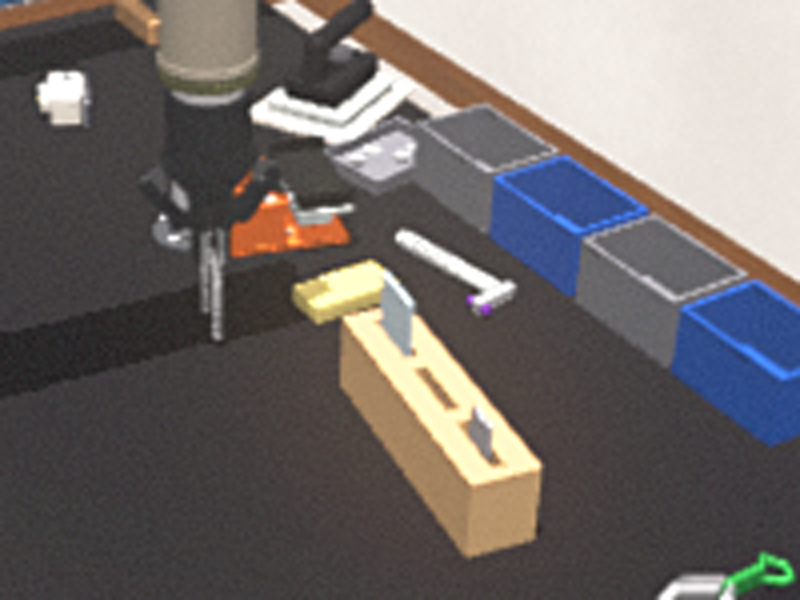

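The U-bolt hangs upright with its front leg end near (217,338), just above the bench. I'll lower it until it touches.

Emit:
arm_command([
  [[1, 0.1, 0, 0, 0], [1, 0.1, 0, 0, 0], [1, 0.06, 0, 0, 0], [1, 0, 0, 0, 0]],
])

```text
clock: 10.35
position: [0.5195, 0.0282, 0.1409]
ee_rot: [0.565, 0.425, -0.565, 0.425]
ft_force: [-0.1, -0.1, -1.2]
grip_width: 0.074
```

Emit:
arm_command([
  [[1, 0.05, 0, 0, 0], [1, 0.05, 0, 0, 0], [1, 0, 0, 0, 0]],
])

```text
clock: 10.6
position: [0.5206, 0.028, 0.1396]
ee_rot: [0.566, 0.425, -0.564, 0.426]
ft_force: [-1.0, -0.6, 8.6]
grip_width: 0.07
```

Emit:
arm_command([
  [[0.7, -0.03, -0.1, 0, 0], [0.7, 0, -0.25, 0, 0], [0.7, 0, -0.25, 0, 0], [0.7, 0, -0.2, 0, 0], [0.7, 0, 0, 0, 0], [0.7, 0, 0, 0, 0]],
])

```text
clock: 11.1
position: [0.4998, 0.0339, 0.1391]
ee_rot: [0.565, 0.426, -0.565, 0.425]
ft_force: [-0.4, 0.5, -0.1]
grip_width: 0.3
```

```bash
python3 - <<'E'
from h import *
s=manip.camera('side'); save('s4',cv2.resize(s[150:240,190:310],(800,600),interpolation=cv2.INTER_CUBIC))
E
```

```text
(no output)
```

View pics/s4.png

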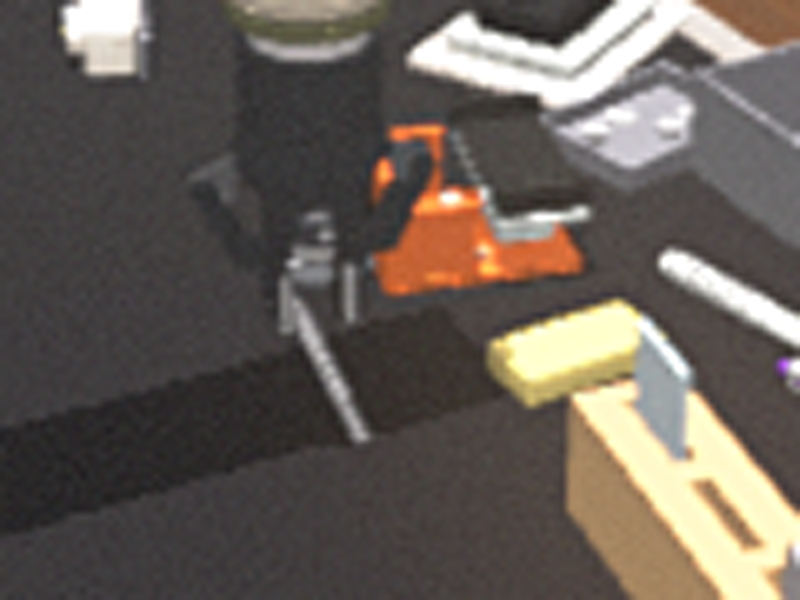

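The U-bolt leans on the robot-side finger, its leg running from (300,300) to (360,435). I'll lower it further on the finger, then raise to let it fall the rest.

Emit:
arm_command([
  [[0.7, 0.15, -0.35, 0, 0], [0.7, 0.2, -0.35, 0, 0], [0.7, 0.25, -0.35, 0, 0], [0.7, 0.3, -0.35, 0, 0], [0.7, 0.3, -0.3, 0, 0], [0.7, 0.3, -0.2, 0, 0], [0.7, 0, 0, 0, 0], [0.7, -0.4, 0, 0, 0], [0.7, -0.8, 0, 0, 0], [0.7, -0.8, 0, 0, 0], [0.3, -0.8, 0, 0, 0], [0, -0.8, 0, 0, 0]],
])

```text
clock: 12.15
position: [0.4552, 0.0462, 0.1938]
ee_rot: [0.566, 0.425, -0.565, 0.425]
ft_force: [0.1, -0.3, 0.2]
grip_width: 0.571
```

```bash
python3 st.py; python3 - <<'E'
from h import *
s=manip.camera('side');t=manip.camera('top'); save('s5',np.hstack([cv2.resize(s[150:240,190:310],(400,300),interpolation=cv2.INTER_CUBIC),cv2.resize(t[180:270,210:330],(400,300),interpolation=cv2.INTER_CUBIC)]))
for n in('side','top'): print(n,[(x['rect'],round(x['confidence'],2)) for x in manip.regions_of('ubolt',n)])
E
```

```text
t 12.15 pos [0.4552 0.0462 0.1938] F [ 0.1133 -0.2535  0.2205] w 48.56869344696962
[[ 0.0015  0.9607 -0.2775]
 [-0.     -0.2775 -0.9607]
 [-1.      0.0014 -0.0004]]
jawyaw -16.109147766110713 q [-0.8303  0.0475  0.6524  2.0514 -0.0329  1.0513 -0.4434]
side [([221.8, 214.0, 239.2, 217.7], 0.65)]
top []
```

View pics/s5.png

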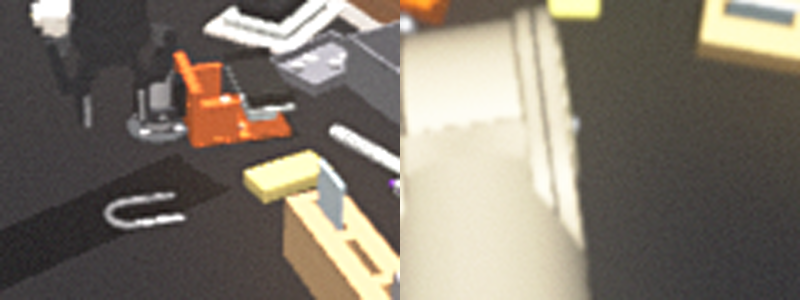

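The U-bolt lies flat with its bend at about (110,210) in the side crop and its legs pointing away from the robot. I'll move the arm aside to see it from above and turn the jaws.

Emit:
arm_command([
  [[0, -0.3, 0, -1, 0], [0, -0.3, 0, -1, 0], [0, -0.3, 0, -1, 0], [0, -0.3, 0, -1, 0], [0, 0, 0, -1, 0], [0, 0, 0, -1, 0], [0, 0, 0, -1, 0], [0, 0, 0, -1, 0], [0, 0, 0, 0, -7], [0, 0, 0, 0, -7], [0, 0, 0, 0, -7], [0, 0, 0, 0, -7]],
])

```text
clock: 13.35
position: [0.5098, 0.2388, 0.2207]
ee_rot: [0.443, 0.551, -0.444, 0.551]
ft_force: [0.2, 0.9, 0.8]
grip_width: 1.002
```

Emit:
arm_command([
  [[0, 0, 0, 0, -7], [0, 0, 0, 0, -7], [0, 0, 0, 0, -7], [0, 0, 0, 0, -7], [0, 0, 0, 0, -7], [0, 0, 0, 0, -7], [0, 0, 0, 0, -7], [0, 0, 0, 0, -7], [0, 0, 0, 0, -6]],
])

```text
clock: 14.1
position: [0.5098, 0.2386, 0.2207]
ee_rot: [0.096, 0.701, -0.097, 0.7]
ft_force: [-0.0, 0.3, 0.4]
grip_width: 0.997
```

```bash
python3 st.py; cat > ufit.py <<'E'
from ov import *
def usegs(p,z=.004,off=(0,)):
    # p: x,y,yaw of ubolt; outer and inner outlines
    S=[]
    for r in(.019,.027):
        a=np.linspace(np.pi/2,1.5*np.pi,20); q=np.stack([r*np.cos(a),r*np.sin(a),0*a],1)
        e=.056 if r<.02 else .056
        q=np.vstack([[e,r,0],q,[e,-r,0]]); S.append((T(q,p)+[0,0,z],(0,0,255)))
    return S
E
python3 - <<'E'
from ufit import *
s=manip.camera('side');t=manip.camera('top'); save('t6',t); save('s6',s)
save('c6',np.hstack([cv2.resize(s[190:235,205:265],(400,300),interpolation=cv2.INTER_CUBIC),cv2.resize(t[180:270,210:330],(400,300),interpolation=cv2.INTER_CUBIC)]))
for q in('ubolt','bend_mid','leg_end_a'):
  for n in('side','top'):
    for x in manip.pinpoint(q,n): print(q,n,x['pixel'],round(x['confidence'],2),atz(n,x['pixel'],.004))
E
```

```text
t 14.1 pos [0.5098 0.2386 0.2207] F [-0.004   0.286   0.3536] w 84.77952857792882
[[-0.0012  0.2707  0.9627]
 [-0.0011  0.9627 -0.2707]
 [-1.     -0.0014 -0.0009]]
jawyaw 74.29231828720138 q [-0.7925  0.2604  0.3187  1.75   -0.0882  1.1468  0.8493]
ubolt side [213.2, 230.1] 0.66 [0.47448522 0.04160477 0.004     ]
ubolt top [230.6, 245.8] 0.58 [0.46800558 0.05267944 0.004     ]
ubolt top [242.0, 247.3] 0.48 [0.43427574 0.0472755  0.004     ]
bend_mid side [215.2, 222.1] 0.56 [0.44332901 0.04486636 0.004     ]
bend_mid top [242.8, 246.3] 0.44 [0.4318614  0.05018452 0.004     ]
bend_mid top [181.2, 426.6] 0.24 [ 0.62664964 -0.48768586  0.004     ]
leg_end_a side [215.4, 247.0] 0.62 [ 0.5208425  -0.00202922  0.004     ]
leg_end_a side [209.9, 243.3] 0.41 [0.52679928 0.03611725 0.004     ]
leg_end_a top [213.4, 264.4] 0.6 [ 0.52072597 -0.00194751  0.004     ]
leg_end_a top [195.5, 338.3] 0.24 [ 0.57891087 -0.22380563  0.004     ]
```

View pics/c6.png

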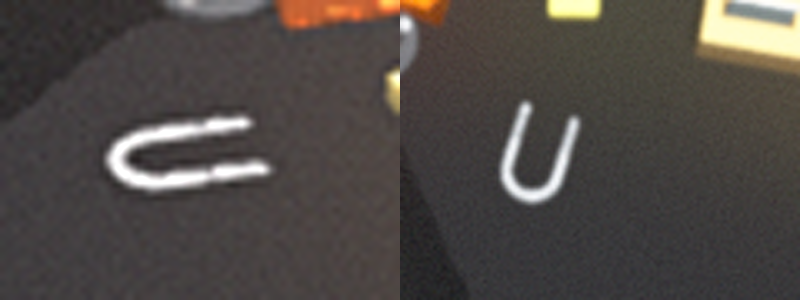

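```bash
cat >> ufit.py <<'E'
from scipy.optimize import minimize
def rend(n,p,z=.004):
    r=.023; a=np.linspace(np.pi/2,1.5*np.pi,30)
    q=np.vstack([[.052,r,0],np.stack([r*np.cos(a),r*np.sin(a),0*a],1),[.052,-r,0]])
    w=T(q,p)+[0,0,z]; px=proj(n,w)
    c=T(np.array([[0,0,0.]]),p)[0]+[0,0,z]; e=np.linalg.norm(proj(n,[c+[0,.001*5,0]])-proj(n,[c]))/.005
    M=np.zeros((384*4,512*4),np.uint8)
    cv2.polylines(M,[np.round((px+.5)*4*16).astype(np.int32)],False,255,max(1,int(round(.008*e*4))),cv2.LINE_AA,4)
    return cv2.GaussianBlur(cv2.resize(M,(512,384),interpolation=cv2.INTER_AREA)/255.,(0,0),.8)
def fitu(imgs,p0,z=.004,pad=10,mk=None):
    def cost(p):
        c=0
        for n,g in imgs.items():
            r0=rend(n,p0,z)>.05; ys,xs=np.where(r0); sl=np.s_[max(0,ys.min()-pad):ys.max()+pad,max(0,xs.min()-pad):xs.max()+pad]
            A=rend(n,p,z)[sl]; B=g[sl]; c-=np.corrcoef(A.ravel(),B.ravel())[0,1]
        return c
    p0=np.array(p0); S=np.vstack([p0,p0+[.006,0,0],p0+[0,.006,0],p0+[0,0,.1]])
    r=minimize(cost,p0,method='Nelder-Mead',options=dict(initial_simplex=S,xatol=1e-5,fatol=1e-6)); return r.x,r.fun/len(imgs)
E
python3 - <<'E'
from ufit import *
np.set_printoptions(precision=4,suppress=True)
g={n:cv2.imread(f'pics/{n[0]}6.png').min(2).astype(float) for n in('top','side')}
p0=[.463,.042,-.28]
for k in(['top'],['side'],['top','side']): print(k,fitu({n:g[n] for n in k},p0))
E
```

```text
['top'] (array([ 0.4684,  0.0429, -0.2836]), np.float64(-0.9918189909001709))
['side'] (array([ 0.4685,  0.0459, -0.282 ]), np.float64(-0.9547283528791238))
['top', 'side'] (array([ 0.4684,  0.044 , -0.2853]), np.float64(-0.9528374531958735))
```

```bash
python3 st.py .479 .0412 .13 73.8
```

```text
t 14.5 pos [0.5098 0.2389 0.2215] F [ 0.4643 -0.6317  0.52  ] w 84.62916984051729
[[-0.0002  0.2782  0.9605]
 [-0.0001  0.9605 -0.2782]
 [-1.     -0.0001 -0.0001]]
jawyaw 73.84772637310124 q [-0.7938  0.2594  0.3198  1.7496 -0.0886  1.1469  0.8413]
delta world [-0.0308 -0.1977 -0.0915] tool units [ 3.6613 -7.9401  1.0163]
turn world -0.04772637310124139 -> tool x turn 0.04772637310124139
```

Emit:
arm_command([
  [[0.22, 0, -1, 0.2, 0], [0.22, 0, -1, 0.2, 0], [0.22, 0, -1, 0.2, 0], [0.22, 0, -1, 0.2, 0], [0.22, 0.4, -1, 0.2, 0], [0.22, 0.6, -1, 0, 0], [0.22, 0.8, -1, 0, 0], [0.22, 0.8, -0.94, 0, 0], [0.22, 0.6, 0, 0, 0], [0.22, 0.46, 0, 0, 0], [0.22, 0, 0, 0, 0], [0.22, 0, 0, 0, 0]],
])

```text
clock: 15.5
position: [0.4789, 0.0413, 0.1301]
ee_rot: [0.099, 0.7, -0.099, 0.7]
ft_force: [-0.9, 0.7, 1.0]
grip_width: 0.777
```

```bash
python3 st.py .479 .0412 .085 73.8; python3 - <<'E'
from h import *
s=manip.camera('side'); save('s7',cv2.resize(s[170:245,190:290],(800,600),interpolation=cv2.INTER_CUBIC))
E
```

```text
t 15.5 pos [0.4789 0.0413 0.1301] F [-0.9303  0.7216  0.9533] w 66.04247386079594
[[-0.0008  0.2771  0.9608]
 [-0.0003  0.9608 -0.2771]
 [-1.     -0.0005 -0.0007]]
jawyaw 73.91088721096689 q [-0.576   0.2053  0.4321  2.0424 -0.1076  0.9159  1.2038]
delta world [ 0.0001 -0.0001 -0.0451] tool units [ 1.804  -0.0018  0.0069]
turn world -0.11088721096689369 -> tool x turn 0.11088721096689369
```

View pics/s7.png

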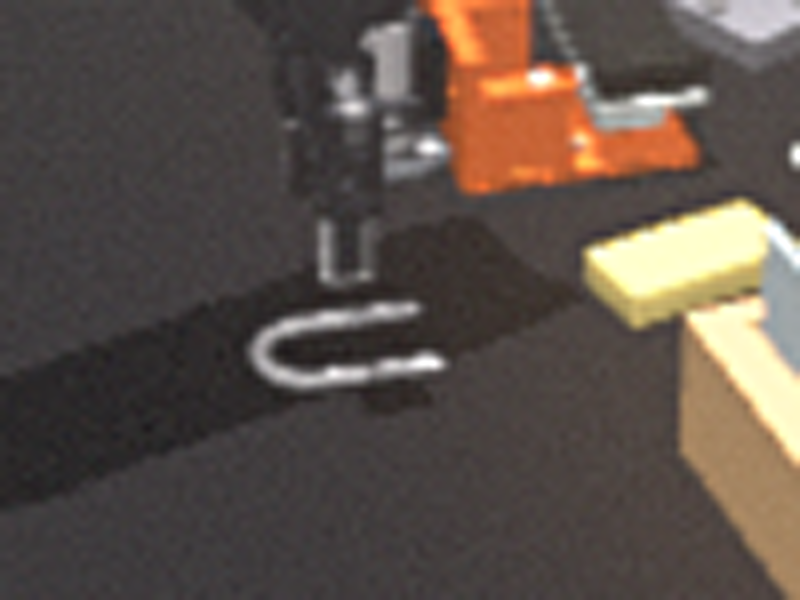

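The near fingertip, near (348,275), is above and between the legs' ends and bend as planned. I'll descend.

Emit:
arm_command([
  [[0.22, 0.6, 0, 0, 0], [0.22, 0.6, 0, 0, 0], [0.22, 0.6, 0, 0, 0], [0.22, 0.2, 0, 0, 0], [0.22, 0.1, 0, 0, 0], [0.22, 0, 0, 0, 0]],
])

```text
clock: 16.05
position: [0.4793, 0.0415, 0.0781]
ee_rot: [0.099, 0.7, -0.099, 0.7]
ft_force: [-0.2, 0.0, -0.1]
grip_width: 0.782
```

Emit:
arm_command([
  [[0.22, 0.1, 0, 0, 0], [0.22, 0.1, 0, 0, 0], [0.22, 0, 0, 0, 0]],
])

```text
clock: 16.3
position: [0.4792, 0.0414, 0.0728]
ee_rot: [0.099, 0.7, -0.099, 0.7]
ft_force: [-0.5, -0.6, 1.1]
grip_width: 0.778
```

Emit:
arm_command([
  [[0.22, 0.1, 0, 0, 0], [0.22, 0, 0, 0, 0]],
])

```text
clock: 16.47
position: [0.479, 0.0413, 0.07]
ee_rot: [0.099, 0.7, -0.099, 0.7]
ft_force: [-0.6, -0.6, 0.5]
grip_width: 0.78
```

Emit:
arm_command([
  [[0.22, 0.08, 0, 0, 0], [0.22, 0, 0, 0, 0]],
])

```text
clock: 16.63
position: [0.4789, 0.0413, 0.0679]
ee_rot: [0.099, 0.7, -0.099, 0.7]
ft_force: [-0.8, -0.0, 0.1]
grip_width: 0.78
```

Emit:
arm_command([
  [[0.22, 0.06, 0, 0, 0], [0.22, 0, 0, 0, 0]],
])

```text
clock: 16.8
position: [0.4789, 0.0413, 0.0664]
ee_rot: [0.099, 0.7, -0.099, 0.7]
ft_force: [-0.5, 0.1, -0.4]
grip_width: 0.778
```

Emit:
arm_command([
  [[0.22, 0.06, 0, 0, 0], [0.22, 0, 0, 0, 0]],
])

```text
clock: 16.97
position: [0.4791, 0.0412, 0.0659]
ee_rot: [0.099, 0.7, -0.099, 0.7]
ft_force: [-6.2, -0.2, 14.7]
grip_width: 0.778
```

Emit:
arm_command([
  [[0.22, -0.2, 0, 0, 0], [0.22, 0, 0, 0, 0], [0.6, 0, 0, 0, 0], [0.6, 0, 0, 0, 0], [0.6, 0, 0, 0, 0], [0.6, 0, 0, 0, 0], [0.6, 0, 0, 0, 0], [0.6, 0, 0, 0, 0]],
], force=30)

```text
clock: 17.63
position: [0.4792, 0.0413, 0.0705]
ee_rot: [0.099, 0.7, -0.099, 0.7]
ft_force: [-2.2, -0.3, 8.9]
grip_width: 0.619
```

```bash
python3 st.py; python3 - <<'E'
from h import *
s=manip.camera('side'); save('s8',cv2.resize(s[170:245,190:290],(800,600),interpolation=cv2.INTER_CUBIC))
E
```

```text
t 17.6333 pos [0.4792 0.0413 0.0705] F [-2.1671 -0.3232  8.893 ] w 52.61598571362743
[[ 0.0003  0.2765  0.961 ]
 [ 0.0004  0.961  -0.2765]
 [-1.      0.0005  0.0001]]
jawyaw 73.95154960530621 q [-0.5475  0.3136  0.409   2.0755 -0.1751  0.7842  1.2588]
```

View pics/s8.png

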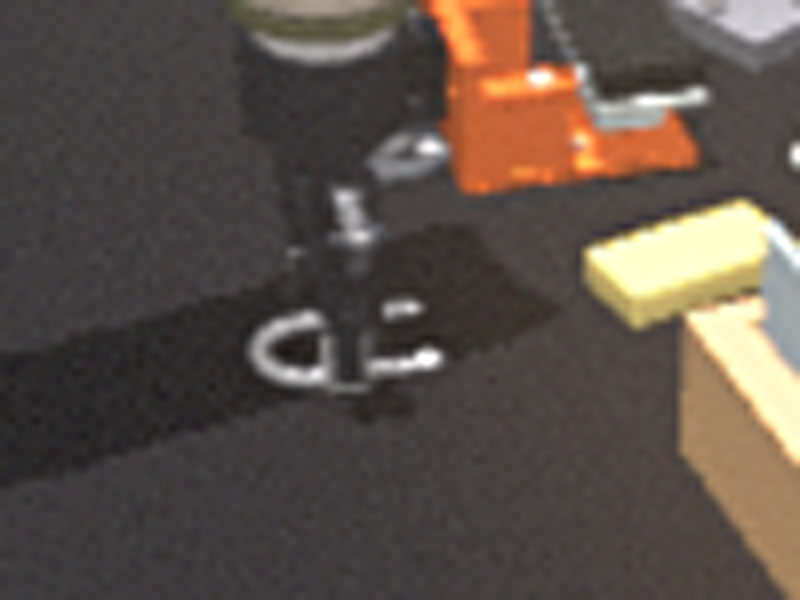

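The near finger at (348,350) holds the near leg, and the measured opening fits 54 mm. To calibrate the top camera against the robot, I'll release once, step aside, and image the now-centred U-bolt.

Emit:
arm_command([
  [[0.2, -0.06, 0, 0, 0], [0.2, 0, 0, 0, 0], [0.2, 0, 0, 0, 0], [0.2, -0.6, 0, 0, 0], [0.2, -1, 0, 0, 0], [0.2, -1, 0.6, 0, 0], [0.2, -1, 1, 0, 0], [0.2, -1, 1, 0, 0], [0.2, 0, 1, 0, 0], [0.2, 0, 1, 0, 0], [0.2, 0, 1, 0, 0], [0.2, 0, 1, 0, 0]],
])

```text
clock: 18.68
position: [0.5247, 0.2011, 0.1865]
ee_rot: [0.099, 0.7, -0.099, 0.7]
ft_force: [0.5, 0.3, 0.4]
grip_width: 0.8
```

Emit:
arm_command([
  [[0.2, 0, 1, 0, 0], [0.2, 0, 0.4, 0, 0]],
])

```text
clock: 18.85
position: [0.5341, 0.2373, 0.1862]
ee_rot: [0.098, 0.701, -0.097, 0.7]
ft_force: [-0.3, 0.3, -0.3]
grip_width: 0.797
```

```bash
python3 st.py; python3 - <<'E'
from ufit import *
np.set_printoptions(precision=4,suppress=True)
I={n:manip.camera(n) for n in('side','top')}
for n in I: save(n[0]+'9',I[n])
g={n:I[n].min(2).astype(float) for n in I}
p0=[.4684,.044,-.283]
for k in(['top'],['side']): 
    r=fitu({n:g[n] for n in k},p0); print(k,r)
    p=r[0]; d=np.array([.4792,.0413])-p[:2]; a=-.28; print('tool rel to fit: along',d@[np.cos(a),np.sin(a)],'lat',d@[-np.sin(a),np.cos(a)])
save('c9',cv2.resize(I['top'][130:280,170:370],(800,600),interpolation=cv2.INTER_CUBIC))
E
```

```text
t 18.85 pos [0.5341 0.2373 0.1862] F [-0.2585  0.3142 -0.3055] w 67.74554615616752
[[-0.0003  0.273   0.962 ]
 [ 0.001   0.962  -0.273 ]
 [-1.      0.0009 -0.0006]]
jawyaw 74.15748254593188 q [-0.7741  0.3433  0.3363  1.7292 -0.1268  1.09    0.897 ]
['top'] (array([ 0.4688,  0.0443, -0.2721]), np.float64(-0.9907707113125995))
tool rel to fit: along 0.010788883355343837 lat 3.3077736637182956e-06
['side'] (array([ 0.4686,  0.0476, -0.2746]), np.float64(-0.9546597050988457))
tool rel to fit: along 0.011950791431958721 lat -0.003147620013331913
```

View pics/c9.png

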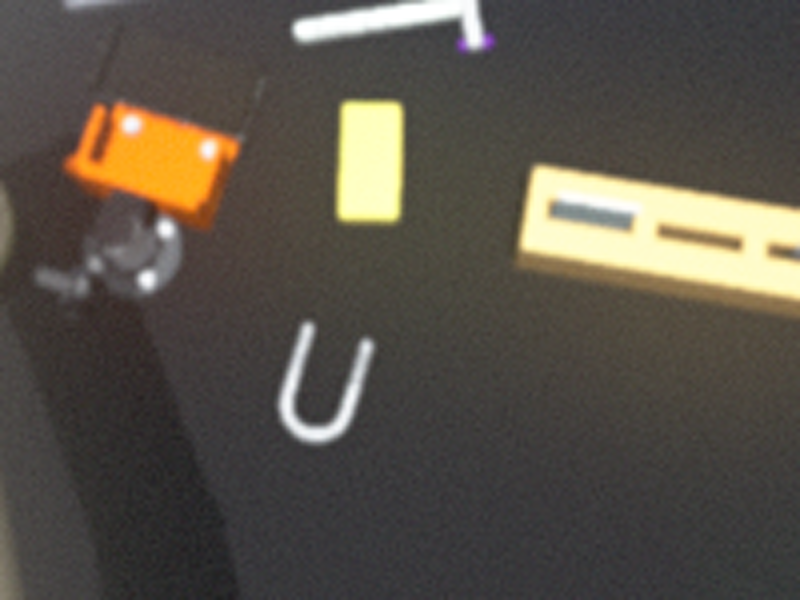

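The top view shows the U-bolt alone at (325,385) and the rest at (150,180). The top camera agrees laterally with the robot within 0.1 mm. I'll refine the rest pose in the top view.

```bash
cat > fr.py <<'E'
from ov import *
import sys
t=cv2.imread('pics/top0.png')
p=[float(v) for v in sys.argv[1:4]]
a=draw(t,'top',restsegs(p),155,207,182,238,640,594)
cv2.imwrite('pics/fr_%s.png'%sys.argv[4],a)
E
python3 fr.py .586 .1895 -.27 a
python3 - <<'E'
import cv2
t=cv2.imread('pics/top0.png'); cv2.imwrite('pics/frraw.png',cv2.resize(t[155:207,182:238],(640,594),interpolation=cv2.INTER_CUBIC))
E
```

```text
(no output)
```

View pics/fr_a.png

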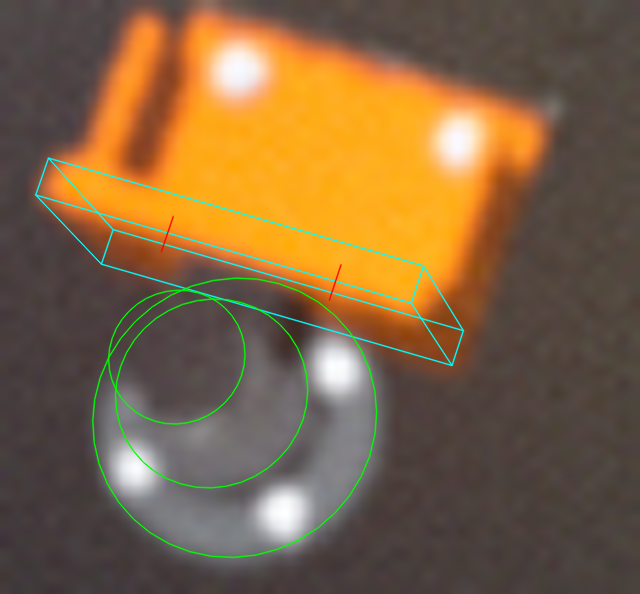

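View pics/frraw.png

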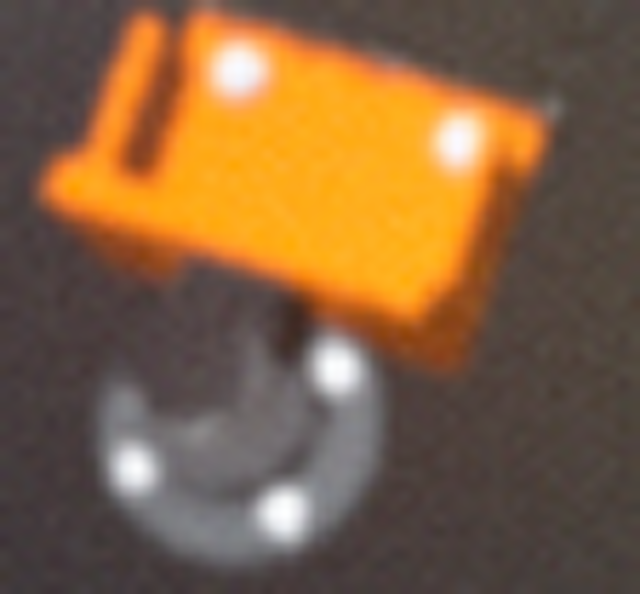

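```bash
cat > fr2.py <<'E'
from ov import *
from scipy.optimize import least_squares,minimize
from scipy.ndimage import map_coordinates
np.set_printoptions(precision=4,suppress=True)
for f in('top0',):
    t=cv2.imread(f'pics/{f}.png').astype(float); g=t.mean(2)
    c0=np.array([.585,.189])
    pts=[]
    for a in np.radians(np.arange(150,306,6)):
        rr=np.arange(.028,.05,.0005); w=np.stack([c0[0]+rr*np.cos(a),c0[1]+rr*np.sin(a),0*rr+.008],1)
        q=proj('top',w); v=map_coordinates(g,[q[:,1],q[:,0]],order=1)
        lo=v[-8:].mean(); d=-np.gradient(v); 
        # half-level crossing from outside, hi = fixed gray
        hi=112; h=(lo+min(hi,max(v.max(),1)))/2
        k=np.where(v>h)[0]
        if len(k)==0 or k[-1]+1>=len(v): continue
        k=k[-1]; s=(v[k]-h)/(v[k]-v[k+1]); pts.append((w[k]+(w[k+1]-w[k])*s)[:2].tolist()+[np.degrees(a),v.max(),lo])
    P=np.array(pts)
    r=least_squares(lambda p:np.hypot(P[:,0]-p[0],P[:,1]-p[1])-.038,[.585,.189],loss='soft_l1',f_scale=.0007); print(f,'flange fixed r',r.x,np.round(r.fun*1e3,1))
    r=least_squares(lambda p:np.hypot(P[:,0]-p[0],P[:,1]-p[1])-p[2],[.585,.189,.038],loss='soft_l1',f_scale=.0007); print('free r',r.x)
    S=(t[:,:,2]-t[:,:,0])/(t[:,:,2]+t[:,:,0]+20)
    def hull(p):
        q=proj('top',T(box(.031,.041,-.05,.05,0,.075),p)); h=cv2.convexHull(q.astype(np.float32))[:,0]
        M=np.zeros((384*8,512*8),np.uint8); cv2.fillPoly(M,[np.round((h+.5)*8).astype(np.int32)],255)
        return cv2.GaussianBlur(cv2.resize(M,(512,384),interpolation=cv2.INTER_AREA)/255.,(0,0),.7)
    # mask: exclude back side and post
    pm=[.585,.189,-.275]
    M=np.zeros((384,512),np.uint8)
    # allowed region polygon in rest frame at z=~.04 : in front of plate
    for y0,y1 in((.02,.075),(-.075,-.03)):
        q=proj('top',T(np.array([[-.01,y0,.0],[-.01,y1,.0],[.041,y1,.075 if y1>0 else 0.0],[.036,y0,.06 if y1>0 else .02]]),pm)); cv2.fillPoly(M,[np.round(q).astype(np.int32)],1)
    M=M.astype(bool)
    def cost(p):
        A=hull(p)[M];B=S[M]; return -np.corrcoef(A,B)[0,1]
    for p0 in([.585,.189,-.275],[.583,.191,-.26],[.586,.188,-.29]):
        p0=np.array(p0); r=minimize(cost,p0,method='Nelder-Mead',options=dict(initial_simplex=np.vstack([p0,p0+[.003,0,0],p0+[0,.003,0],p0+[0,0,.03]]),xatol=1e-5,fatol=1e-7)); print('plate',r.x,r.fun)
    V=(np.clip(S,0,1)*255).astype(np.uint8); V=cv2.merge([V,V,np.where(M,255,V).astype(np.uint8)])
    cv2.imwrite('pics/mask_plate.png',cv2.resize(V[150:210,176:246],(700,600),interpolation=cv2.INTER_NEAREST))
E
python3 fr2.py
```

```text
top0 flange fixed r [0.5835 0.1868] [-0.2  0.4  0.5  0.   0.1  0.5  0.  -0.  -0.3  0.9  0.3  0.2 -0.5 -0.4
 -0.3 -0.3 -0.3  0.1 -0.2 -0.1 -0.4 -0.1  0.3  0.6  0.9  1.3]
free r [0.5843 0.1875 0.0388]
plate [ 0.5854  0.1892 -0.2992] -0.9716458817437391
plate [ 0.5856  0.1892 -0.302 ] -0.9718189669886976
plate [ 0.5857  0.1891 -0.2993] -0.9718328854437037
```

View pics/mask_plate.png

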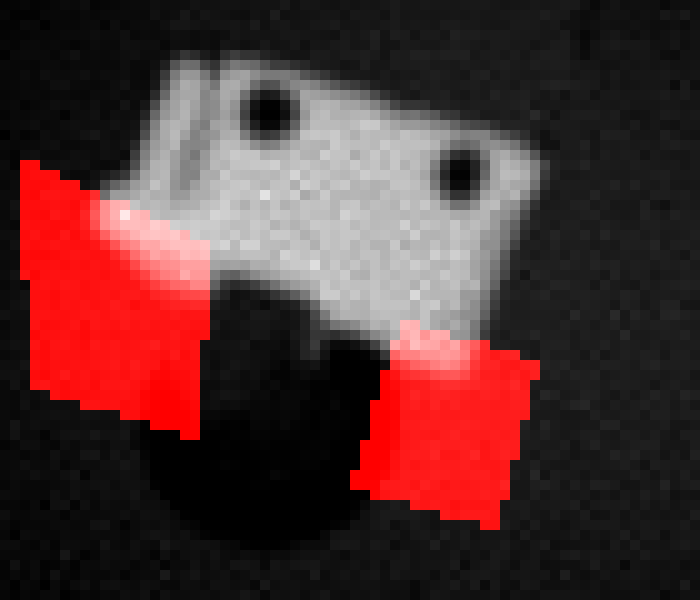

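```bash
python3 - <<'E'
from ov import *
np.set_printoptions(precision=4,suppress=True)
for f in('top0','t9'):
    t=cv2.imread(f'pics/{f}.png').astype(float); g=t[:,:,0] # blue: white only
    P=[]
    for (u,v),z in[((133,468),.011),((284,513),.011),((338,368),.011),((238,70),.01),((460,138),.01)]:
        x,y=182+(u+.5)/640*56-.5,155+(v+.5)/594*52-.5
        for _ in range(5):
            yy,xx=np.mgrid[int(y)-3:int(y)+5,int(x)-3:int(x)+5]; w=np.clip(g[yy,xx]-140,0,None)*(np.hypot(yy-y,xx-x)<2.8)
            if w.sum()==0: break
            x,y=(xx*w).sum()/w.sum(),(yy*w).sum()/w.sum()
        P.append(atz('top',(y,x),z)[:2]); print(f,round(x,2),round(y,2),P[-1])
    P=np.array(P); c=(P[0]+P[2])/2; print('centre',c,'r',np.linalg.norm(P[0]-P[2])/2)
    d=P[0]-P[2]; d2=P[1]-P[0]; d3=P[3]-P[4]; print('yaws diag',np.arctan2(d[1],d[0]),'side',np.arctan2(-d2[0]*-1,d2[1]*-1), 'base',np.arctan2(-d3[0],d3[1]),np.linalg.norm(d3))
    d4=P[2]-P[1]; print('side2',np.arctan2(d4[1],d4[0]),np.linalg.norm(d2),np.linalg.norm(d4))
E
```

```text
top0 193.33 195.53 [0.5708 0.2146]
top0 206.35 199.46 [0.5594 0.1743]
top0 211.06 186.88 [0.5984 0.1618]
top0 202.42 160.71 [0.6808 0.1925]
top0 221.59 166.9 [0.6619 0.1322]
centre [0.5846 0.1882] r 0.029785646369468878
yaws diag 2.052705224154239 side -0.2775441317726889 base -0.30509068002449496 0.06313970003022897
side2 -0.3104134129995929 0.04185319678650651 0.041038483839767215
t9 193.36 195.55 [0.5708 0.2145]
t9 206.46 199.45 [0.5594 0.174 ]
t9 211.07 186.89 [0.5984 0.1617]
t9 202.43 160.7 [0.6809 0.1925]
t9 221.6 166.91 [0.6619 0.1322]
centre [0.5846 0.1881] r 0.029752947160500497
yaws diag 2.053105973474114 side -0.2749186412270746 base -0.305632816059537 0.06314833717518462
side2 -0.3043069062990891 0.04204387868633302 0.0408928375544419
```

```bash
python3 st.py .4792 .0413 .09 73.9
```

```text
t 18.95 pos [0.534  0.2353 0.186 ] F [ 0.1655 -0.7939 -0.4044] w 68.45169000859651
[[-0.0006  0.2737  0.9618]
 [-0.0001  0.9618 -0.2737]
 [-1.     -0.0003 -0.0006]]
jawyaw 74.11710874002017 q [-0.7731  0.3421  0.3378  1.7313 -0.1259  1.0901  0.8986]
delta world [-0.0548 -0.194  -0.096 ] tool units [ 3.8432 -8.0624  0.017 ]
turn world -0.21710874002016567 -> tool x turn 0.21710874002016567
```

Emit:
arm_command([
  [[0.2, 0, -1, 0, 0], [0.2, 0, -1, 0, 0], [0.2, 0, -1, 0, 0], [0.2, 0, -1, 0, 0], [0.2, 0, -1, 0, 0], [0.2, 0.4, -1, 0, 0], [0.2, 0.6, -1, 0, 0], [0.2, 0.8, -0.6, 0, 0], [0.2, 0.8, -0.3, 0, 0], [0.2, 0.8, -0.1, 0, 0], [0.2, 0.6, 0, 0, 0], [0.2, 0, 0, 0, 0]],
])

```text
clock: 19.95
position: [0.4766, 0.0392, 0.0842]
ee_rot: [0.099, 0.702, -0.1, 0.699]
ft_force: [-0.7, 0.8, -0.8]
grip_width: 0.799
```

```bash
python3 st.py .4792 .0413 .0708 73.9; python3 - <<'E'
from h import *
s=manip.camera('side'); save('s10',cv2.resize(s[170:245,190:290],(800,600),interpolation=cv2.INTER_CUBIC))
E
```

```text
t 19.95 pos [0.4766 0.0392 0.0842] F [-0.7343  0.7589 -0.841 ] w 67.92864980451009
[[-0.0046  0.2786  0.9604]
 [-0.0016  0.9604 -0.2786]
 [-1.     -0.0028 -0.004 ]]
jawyaw 73.82337091192778 q [-0.5596  0.2854  0.4236  2.0733 -0.1581  0.818   1.2463]
delta world [ 0.0026  0.0021 -0.0134] tool units [0.5346 0.1088 0.0777]
turn world 0.0766290880722238 -> tool x turn -0.0766290880722238
```

View pics/s10.png

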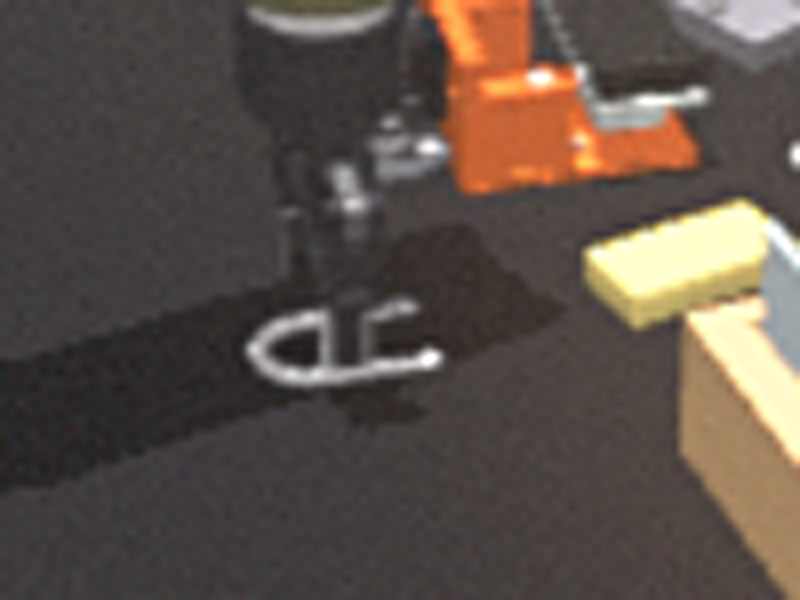

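Emit:
arm_command([
  [[0.2, 0, 0, 0, 0], [0.2, 0, 0, 0, 0]],
])

```text
clock: 20.17
position: [0.4795, 0.041, 0.0877]
ee_rot: [0.099, 0.7, -0.099, 0.701]
ft_force: [0.2, 0.7, 0.7]
grip_width: 0.808
```

```bash
python3 st.py .4792 .0413 .0708 73.9
```

```text
t 20.1667 pos [0.4795 0.041  0.0877] F [0.161  0.6987 0.6671] w 68.6525837989371
[[ 0.0015  0.2769  0.9609]
 [ 0.0005  0.9609 -0.2769]
 [-1.      0.0009  0.0013]]
jawyaw 73.92520942737553 q [-0.5615  0.2812  0.4236  2.0682 -0.157   0.8204  1.2448]
delta world [-0.0003  0.0003 -0.0169] tool units [ 0.6776  0.0067 -0.0163]
turn world -0.025209427375529003 -> tool x turn 0.025209427375529003
```

Emit:
arm_command([
  [[0.2, 0.4, 0, 0, 0], [0.2, 0.25, 0, 0, 0], [0.2, 0, 0, 0, 0], [0.7, 0, 0, 0, 0], [0.7, 0, 0, 0, 0], [0.7, 0, 0, 0, 0], [0.7, 0, 0, 0, 0], [0.7, 0, 0, 0, 0], [0.7, 0, 0, 0, 0]],
], force=50)

```text
clock: 20.92
position: [0.479, 0.0412, 0.0706]
ee_rot: [0.099, 0.7, -0.099, 0.7]
ft_force: [-2.2, -1.1, 5.8]
grip_width: 0.601
```

```bash
python3 st.py .4792 .0413 .1122 72.8; python3 -c "
import numpy as np
c,s=np.cos(-.3),np.sin(-.3)
for x in(-.072,-.04,.0128): print(x,.5846+c*x,.1882+s*x)"
```

```text
t 20.9167 pos [0.479  0.0412 0.0706] F [-2.1689 -1.1005  5.8368] w 51.127078360660796
[[-0.      0.2764  0.961 ]
 [ 0.0001  0.961  -0.2764]
 [-1.      0.0001 -0.0001]]
jawyaw 73.95222144590724 q [-0.5525  0.3136  0.4146  2.076  -0.177   0.7849  1.2605]
delta world [0.0002 0.0001 0.0416] tool units [-1.6621  0.0045  0.0061]
turn world -1.1522214459072444 -> tool x turn 1.1522214459072444
-0.072 0.5158157727829564 0.20947745487961644
-0.04 0.5463865404349758 0.20002080826645358
0.0128 0.5968283070608078 0.18441734135473486
```

Emit:
arm_command([
  [[0.7, -0.5, 0, 0, 0], [0.7, -0.6, 0, 0, 0], [0.7, -0.5, 0, 0, 0], [0.7, 0, 0.5, 0, 0], [0.7, 0, 1, -0.1, 0], [0.7, 0, 1, -0.1, 0], [0.7, 0, 1, -0.1, 0], [0.7, 0, 1, -0.1, 0], [0.7, 0, 1, 0, 0], [0.7, 0, 0.9, 0, 0], [0.7, 0, 0.4, 0, 1.15], [0.7, 0, 0, 0, 0]],
])

```text
clock: 21.92
position: [0.5161, 0.2114, 0.1095]
ee_rot: [0.105, 0.699, -0.104, 0.699]
ft_force: [-0.1, 0.3, -1.0]
grip_width: 0.603
```

Emit:
arm_command([
  [[0.7, 0, 0, 0, 0], [0.7, 0, 0, 0, 0]],
])

```text
clock: 22.08
position: [0.5161, 0.2065, 0.1098]
ee_rot: [0.106, 0.699, -0.106, 0.699]
ft_force: [0.3, -0.7, -0.7]
grip_width: 0.607
```

```bash
python3 st.py .5158 .2095 .112 72.8; python3 - <<'E'
from h import *
s=manip.camera('side');t=manip.camera('top'); save('t11',t); save('s11',s)
save('c11',np.hstack([cv2.resize(s[150:210,200:280],(400,300),interpolation=cv2.INTER_CUBIC),cv2.resize(t[140:230,160:280],(400,300),interpolation=cv2.INTER_CUBIC)]))
E
```

```text
t 22.0833 pos [0.5161 0.2065 0.1098] F [ 0.2899 -0.6984 -0.673 ] w 51.6366340553154
[[-0.0007  0.2959  0.9552]
 [-0.0007  0.9552 -0.2959]
 [-1.     -0.0009 -0.0005]]
jawyaw 72.78738950657102 q [-0.7594  0.3866  0.3508  1.8618 -0.1628  0.9221  0.9369]
delta world [-0.0003  0.003   0.0022] tool units [-0.0876  0.1094 -0.0463]
turn world 0.012610493428979908 -> tool x turn -0.012610493428979908
```

View pics/c11.png

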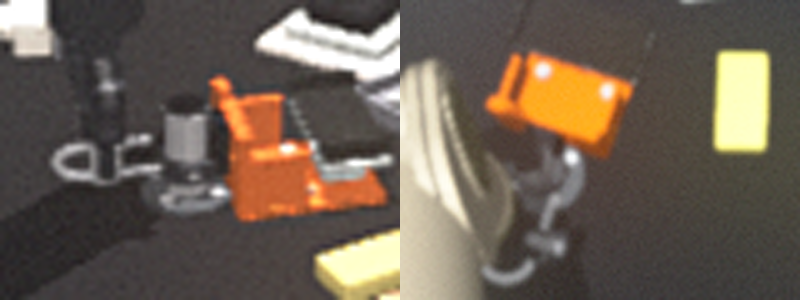

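The side crop shows the U-bolt held level in front of the post at (85,160). The top crop shows its bend and right leg at (510,270)–(550,215), in line with the post. I'll correct the residual offset and check the overlay.

Emit:
arm_command([
  [[0.7, -0.09, 0.11, -0.05, 0], [0.7, 0, 0, 0, 0], [0.7, 0, 0, 0, 0]],
])

```text
clock: 22.43
position: [0.5161, 0.2104, 0.113]
ee_rot: [0.106, 0.699, -0.106, 0.699]
ft_force: [-0.9, -0.6, -0.6]
grip_width: 0.599
```

```bash
python3 st.py .5158 .2095 .112 72.8; python3 - <<'E'
from ufit import *
o=manip.get_obs(); p=o['position']; y=-.3
U=[p[0]-.0108*np.cos(y),p[1]-.0108*np.sin(y),y]; print(U)
s=manip.camera('side');t=manip.camera('top')
S=usegs(U,.045)
R_=restsegs([.5846,.1882,-.3])
a=np.hstack([draw(np.ascontiguousarray(s[:,:,::-1]),'side',S+R_,150,210,200,280,400,400),draw(np.ascontiguousarray(t[:,:,::-1]),'top',S+R_,155,220,180,245,400,400)]); cv2.imwrite('pics/c12.png',a)
E
```

```text
t 22.4333 pos [0.5161 0.2104 0.113 ] F [-0.8993 -0.5559 -0.5905] w 50.94154871159472
[[ 0.0004  0.2957  0.9553]
 [ 0.0005  0.9553 -0.2957]
 [-1.      0.0006  0.0002]]
jawyaw 72.79816781759227 q [-0.7644  0.3838  0.3498  1.8572 -0.1615  0.9275  0.9297]
delta world [-0.0003 -0.0009 -0.001 ] tool units [ 0.0381 -0.0395  0.0007]
turn world 0.0018321824077247584 -> tool x turn -0.0018321824077247584
[np.float64(0.5057570506231527), np.float64(0.21364040919314253), -0.3]
```

View pics/c12.png

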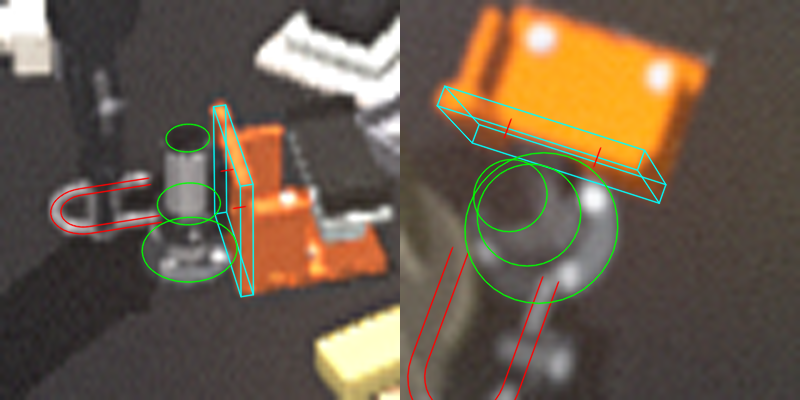

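Emit:
arm_command([
  [[0.7, 0.04, -0.04, 0, 0], [0.7, 0, 0, 0, 0], [0.7, 0, 0, 0, 0]],
])

```text
clock: 22.78
position: [0.5157, 0.2093, 0.1115]
ee_rot: [0.106, 0.699, -0.106, 0.699]
ft_force: [0.1, 0.7, -0.3]
grip_width: 0.602
```

```bash
cat > chk.py <<'E'
from ufit import *
import sys
o=manip.get_obs(); p=o['position']; y=-.3
U=[p[0]-.0108*np.cos(y),p[1]-.0108*np.sin(y),y]
np.set_printoptions(precision=4,suppress=True)
c,s_=np.cos(-.3),np.sin(-.3); d=np.array(U[:2])-[.5846,.1882]; print('pos',p,'F',o['ft_force'],'w',o['grip_width']*85,'U in rest x',c*d[0]+s_*d[1],'y',-s_*d[0]+c*d[1])
s=manip.camera('side');t=manip.camera('top')
save('T_'+sys.argv[1],t); save('S_'+sys.argv[1],s)
zr=p[2]-.0666; S=usegs(U,zr)
R_=restsegs([.5846,.1882,-.3])
t2=np.ascontiguousarray(t[:,:,::-1]); a=np.hstack([draw(t2,'top',[],165,225,190,230,400,600),draw(t2,'top',S,165,225,190,230,400,600)]); cv2.imwrite('pics/ct_%s.png'%sys.argv[1],a)
s2=np.ascontiguousarray(s[:,:,::-1]); a=np.hstack([draw(s2,'side',[],155,205,205,255,400,400),draw(s2,'side',S+R_,155,205,205,255,400,400)]); cv2.imwrite('pics/cs_%s.png'%sys.argv[1],a)
E
python3 chk.py a
```

```text
pos [0.5157 0.2093 0.1115] F [ 0.1066  0.6517 -0.3044] w 51.162875871006705 U in rest x -0.08290090800884353 y -0.00021929061443470843
```

View pics/ct_a.png

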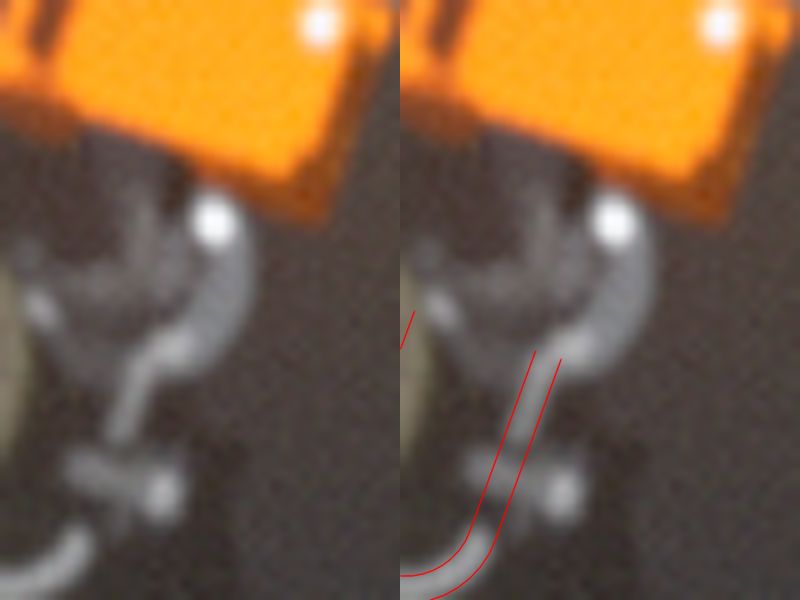

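View pics/cs_a.png

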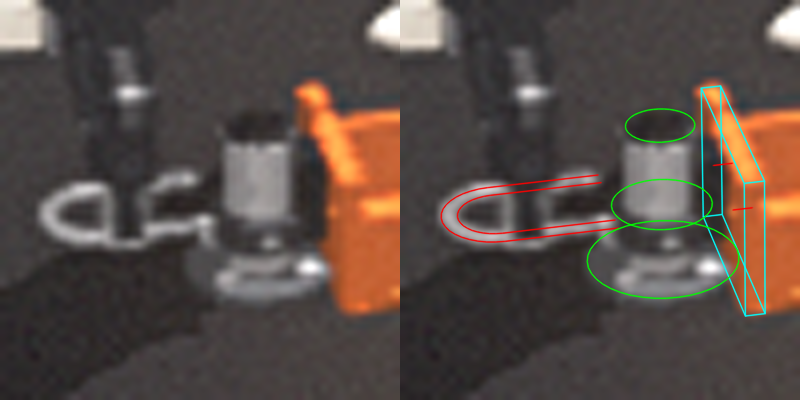

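The overlay matches the held U-bolt within about half a millimetre laterally (leg at (530,400)), and the side view agrees on height. I'll advance along tool z.

Emit:
arm_command([
  [[0.7, 0, 0, 0.3, 0], [0.7, 0, 0, 0.3, 0], [0.7, 0, 0, 0.3, 0], [0.7, 0, 0, 0.3, 0], [0.7, 0, 0, 0.3, 0], [0.7, 0, 0, 0.3, 0], [0.7, 0, 0, 0.2, 0], [0.7, 0, 0, 0, 0], [0.7, 0, 0, 0, 0]],
])

```text
clock: 23.63
position: [0.5636, 0.1945, 0.1115]
ee_rot: [0.106, 0.699, -0.106, 0.699]
ft_force: [-0.3, -0.2, -1.3]
grip_width: 0.605
```

```bash
python3 chk.py b; python3 st.py .5846 .1882 .112 72.8
```

```text
pos [0.5636 0.1945 0.1115] F [-0.3193 -0.2368 -1.2534] w 51.43259089239379 U in rest x -0.0327060519257375 y -0.0001943145915285667
t 23.7333 pos [0.5631 0.1949 0.1115] F [-0.7523 -0.2082 -1.4541] w 51.034270135293
[[-0.0005  0.2954  0.9554]
 [ 0.0001  0.9554 -0.2954]
 [-1.      0.     -0.0005]]
jawyaw 72.81850100648194 q [-0.6959  0.4622  0.3548  1.7538 -0.1907  0.9597  1.0056]
delta world [ 0.0215 -0.0067  0.0005] tool units [-0.019  -0.0021  0.8988]
turn world -0.018501006481940863 -> tool x turn 0.018501006481940863
```

View pics/ct_b.png

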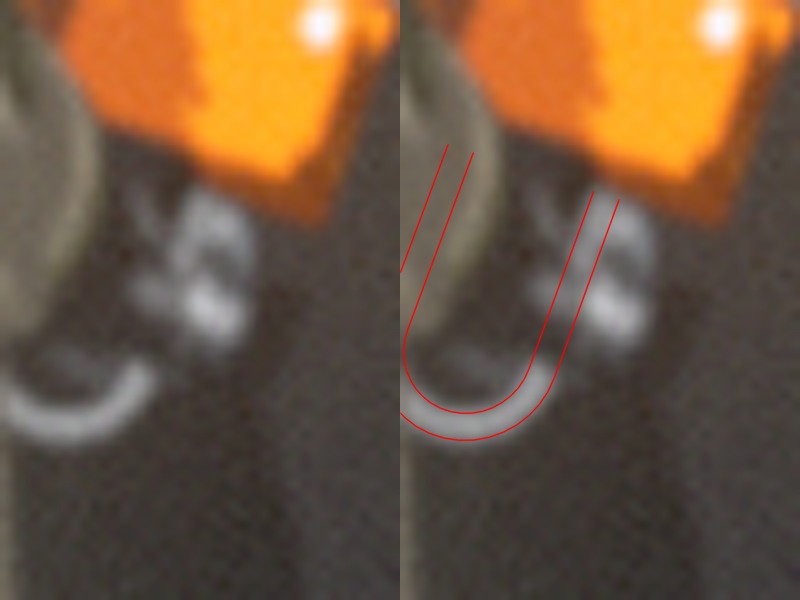

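View pics/cs_b.png

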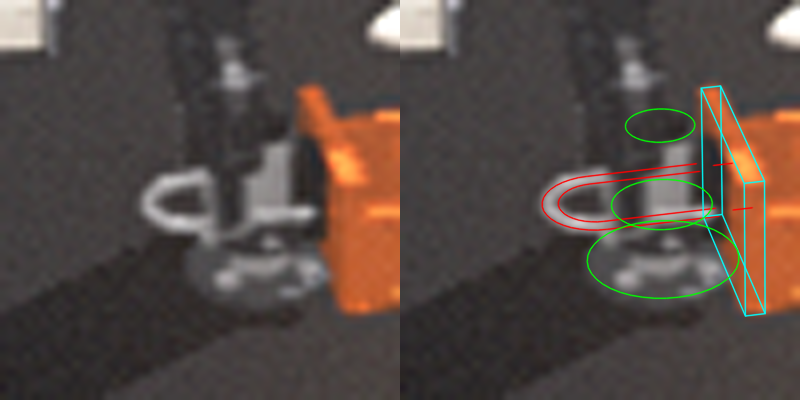

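Both legs are round the post, with no contact force. I'll continue slowly into the holes.

Emit:
arm_command([
  [[0.7, 0, 0, 0.12, 0], [0.7, 0, 0, 0.12, 0], [0.7, 0, 0, 0.12, 0], [0.7, 0, 0, 0.12, 0], [0.7, 0, 0, 0, 0]],
])

```text
clock: 24.15
position: [0.5756, 0.1907, 0.1117]
ee_rot: [0.106, 0.699, -0.106, 0.699]
ft_force: [-0.0, 0.3, -1.5]
grip_width: 0.601
```

Emit:
arm_command([
  [[0.7, 0, 0, 0.1, 0], [0.7, 0, 0, 0.1, 0], [0.7, 0, 0, 0, 0]],
])

```text
clock: 24.4
position: [0.5802, 0.1894, 0.1117]
ee_rot: [0.106, 0.699, -0.106, 0.699]
ft_force: [-0.0, -0.4, -0.1]
grip_width: 0.603
```

```bash
python3 chk.py c; python3 st.py .5846 .1882 .112 72.8
```

```text
pos [0.5802 0.1894 0.1117] F [-0.0362 -0.412  -0.0765] w 51.28373413956601 U in rest x -0.01537861916812132 y -0.00017561492362454332
t 24.5 pos [0.5798 0.1896 0.1116] F [-0.2667 -0.4433 -0.8292] w 50.862539555068786
[[-0.      0.2958  0.9552]
 [ 0.0001  0.9552 -0.2958]
 [-1.      0.0001 -0.    ]]
jawyaw 72.79438617967757 q [-0.673   0.4894  0.356   1.7151 -0.1996  0.9729  1.0281]
delta world [ 0.0048 -0.0014  0.0004] tool units [-0.015   0.0042  0.2001]
turn world 0.005613820322423635 -> tool x turn -0.005613820322423635
```

View pics/cs_c.png

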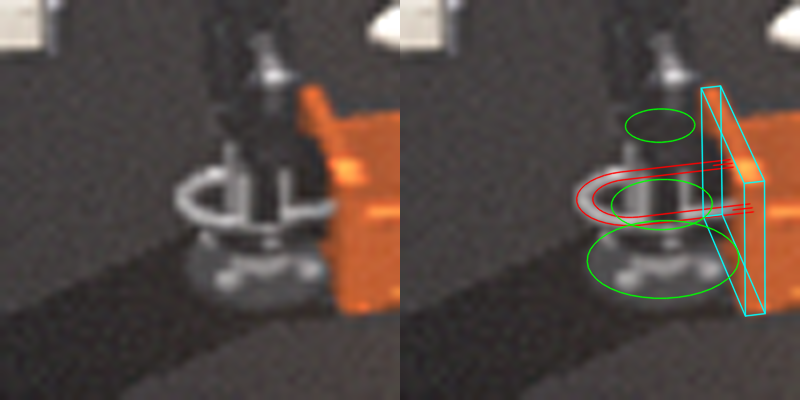

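No contact force, with the leg tips nominally 10 mm past the plate's front face: they are in the holes. I'll push home.

Emit:
arm_command([
  [[0.7, 0, 0, 0.12, 0], [0.7, 0, 0, 0.12, 0], [0.7, 0, 0, 0.12, 0], [0.7, 0, 0, 0.12, 0], [0.7, 0, 0, 0.1, 0], [0.7, 0, 0, 0, 0]],
])

```text
clock: 25.0
position: [0.5941, 0.185, 0.1116]
ee_rot: [0.106, 0.699, -0.106, 0.699]
ft_force: [-0.5, 0.1, -0.6]
grip_width: 0.603
```

Emit:
arm_command([
  [[0.7, 0, 0, 0.06, 0], [0.7, 0, 0, 0.04, 0], [0.7, 0, 0, 0, 0]],
])

```text
clock: 25.25
position: [0.5961, 0.1846, 0.1116]
ee_rot: [0.106, 0.699, -0.106, 0.699]
ft_force: [-0.2, -0.3, -0.4]
grip_width: 0.608
```

```bash
python3 chk.py d; python3 st.py .5846 .1882 .112 72.8
```

```text
pos [0.5961 0.1846 0.1116] F [-0.2072 -0.2882 -0.4308] w 51.71551716476887 U in rest x 0.0012551339408058636 y -6.771415829376587e-05
t 25.35 pos [0.5959 0.1846 0.1117] F [-1.0612 -0.4143 -0.8057] w 51.33629634583456
[[-0.      0.2957  0.9553]
 [ 0.0001  0.9553 -0.2957]
 [-1.      0.0001 -0.    ]]
jawyaw 72.80276821248472 q [-0.6509  0.5164  0.3565  1.6759 -0.2082  0.9868  1.0489]
delta world [-0.0113  0.0036  0.0003] tool units [-0.0133  0.0021 -0.4759]
turn world -0.002768212484724586 -> tool x turn 0.002768212484724586
```

View pics/cs_d.png

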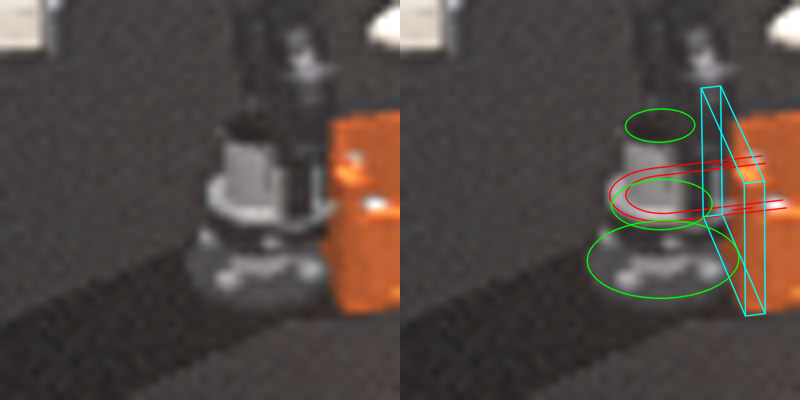

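Both leg ends now show behind the plate, at (350,160) and (375,205). I'll nudge on until the bend meets the post.

Emit:
arm_command([
  [[0.7, 0, 0, 0.04, 0], [0.7, 0, 0, 0, 0]],
])

```text
clock: 25.52
position: [0.5968, 0.1844, 0.1116]
ee_rot: [0.106, 0.699, -0.106, 0.699]
ft_force: [-0.6, -0.2, -0.1]
grip_width: 0.602
```

Emit:
arm_command([
  [[0.7, 0, 0, 0.04, 0], [0.7, 0, 0, 0, 0]],
])

```text
clock: 25.68
position: [0.5971, 0.1844, 0.1113]
ee_rot: [0.106, 0.7, -0.106, 0.698]
ft_force: [-5.6, 1.2, 0.0]
grip_width: 0.6
```

The bend meets the post (−5.6 N). I'll ease it down a little, release, and rise straight up.

Emit:
arm_command([
  [[0.7, 0.04, 0, 0, 0], [0.7, 0, 0, 0, 0], [0.4, 0, 0, 0, 0], [0.3, 0, 0, 0, 0], [0.2, 0, 0, 0, 0], [0.15, 0, 0, 0, 0], [0.15, 0, 0, 0, 0], [0.15, -0.4, 0, 0, 0], [0.15, -0.6, 0, 0, 0], [0.15, -0.8, 0, 0, 0], [0.15, -1, 0, 0, 0], [0.15, -1, 0, 0, 0]],
])

```text
clock: 26.68
position: [0.5978, 0.1838, 0.2073]
ee_rot: [0.106, 0.699, -0.106, 0.699]
ft_force: [0.9, 0.4, 0.2]
grip_width: 0.85
```

Emit:
arm_command([
  [[0.15, -1, 0, -0.5, 0], [0.15, -0.6, 0, -1, 0], [0.15, 0, 0, -1, 0], [0.15, 0, 0, -1, 0], [0.15, 0, 0, -1, 0], [0.15, 0, -1, -1, 0], [0.15, 0, -1, -1, 0], [0.15, 0, -1, -0.5, 0], [0.15, 0, -1, 0, 0], [0.15, 0, -1, 0, 0], [0.15, 0, 0, 0, 0]],
])

```text
clock: 27.6
position: [0.393, 0.1124, 0.2464]
ee_rot: [0.108, 0.699, -0.107, 0.699]
ft_force: [0.5, 0.6, -0.3]
grip_width: 0.846
```

```bash
python3 st.py; python3 - <<'E'
from ufit import *
U=[.5846+.002*np.cos(.3),.1882-.002*np.sin(.3),-.3]
S=usegs(U,.0438)
s=manip.camera('side');t=manip.camera('top'); save('Tend',t);save('Send',s)
t2=np.ascontiguousarray(t[:,:,::-1]);s2=np.ascontiguousarray(s[:,:,::-1])
a=np.vstack([np.hstack([draw(s2,'side',[],160,200,215,269,400,300),draw(s2,'side',S,160,200,215,269,400,300)]),np.hstack([draw(t2,'top',[],155,209,178,250,400,300),draw(t2,'top',S,155,209,178,250,400,300)])]); cv2.imwrite('pics/end.png',a)
E
```

```text
t 27.6 pos [0.393  0.1124 0.2464] F [ 0.4654  0.6163 -0.28  ] w 71.94788404319353
[[ 0.0003  0.2997  0.954 ]
 [ 0.001   0.954  -0.2997]
 [-1.      0.0011 -0.    ]]
jawyaw 72.55846967922564 q [-0.7986 -0.1383  0.3827  2.0856  0.0548  1.1843  0.8266]
```

View pics/end.png

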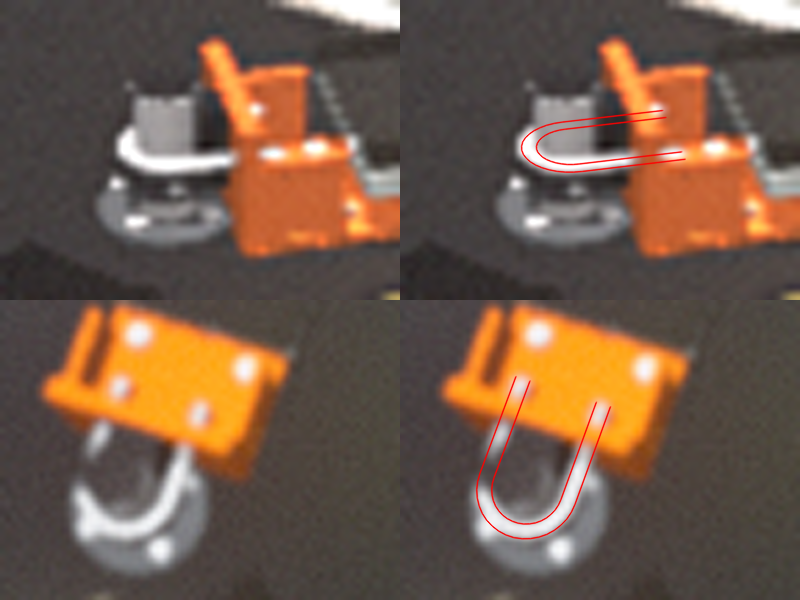

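The side and top views both match the overlay drawn at the home pose. The bend is against the post (top, near (525,530)) and both leg ends are out behind the plate at (122,388) and (198,412). It lies level and the gripper is clear, so I'll hand in.

```bash
python3 -c "
from h import *
print(manip.hand_in(), manip.get_obs()['clock'])"
```

```text
the job is handed in; nothing more can be done
the job is handed in; nothing more can be done
```

The U-bolt is fitted to the ski rest and the job is handed in at about 28 s of the 72 s allowed. No verdict is reported back.

**What I did:** I lifted the U-bolt out of the stand, tipped it flat on clear bench and gripped it across both legs. I then took it level round the post, through both bracket holes, and pushed until the bend met the post (about 5.6 N of contact). Finally I let go and backed the arm away.

**Last checks:**
- **Pose:** the side and top pictures both match the expected home pose within about a pixel (2–3 mm). The U-bolt looks level, with both leg ends out behind the plate. I judged the final position and level from this overlay, not from a separate measurement.
- **Release:** the gripper is clear of it, with only noise on the force reading.
- **Other gear:** I never touched it on purpose, and no contact forces suggested a bump. I did not measure its positions again at the end.

**Disagreements:** the side camera was off from the robot by about 3 mm sideways, so I used the top camera, which agreed within 0.1 mm. Readings of how far the rest is turned ranged from −0.27 to −0.31 rad. I used −0.30, and the legs went in without measurable resistance.

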